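# Size a connector shank in the tapered slot gauge and mark the reading

## Robot

A 6-joint arm with a two-finger parallel gripper is mounted at the origin on the work surface. World frame = base frame: x ahead of the robot, y to its left, z up, the work surface at z = 0. Lengths are in m, angles in degrees, forces in N, time in s.
With the tool pointing down it reaches from about 0.4 to 0.825 m from the base axis. Payload 7 kg.
Tool frame: the origin (TCP) lies on the centre line of the jaws, within the pads' length; the fingertips stand 25 mm ahead of it and the grasp point (between the pads) lies 6 mm ahead of it; x points along the fingers, z is the direction in which the jaws open and shut, and the axes are right-handed (so a half turn about x gives the same grasp; the last joint's range is limited). The gripper opens to 88 mm and grips with 3 to 60 N. Pads are 19 mm wide; open, the fingers measure 130 mm over their backs; the gripper's body (78 mm by 193 mm) begins 47 mm behind the grasp point.
Start: joints at [-48.008, 20.546, 0.682, 0, -70.136, -16.507], TCP at [0.29, -0.609, 0.252] pointing down, gripper open.
Joint ranges: [-176.03, 176.03], [-82.01, 121.73], [-58.28, 71.71], [-173.87, 95.51], [-174.79, -0.11], [-173.66, 173.66]. Speed limits (degrees/s): [136.94, 136.94, 172.46, 180, 180, 180].

## Interface

Orientations are given as [roll, pitch, yaw] about the fixed x, y, z axes, in that order (R = Rz(yaw) Ry(pitch) Rx(roll)).
In Python, from plant import ctrl gives the robot as it stands. The module is installed in compiled form; this text tells all that it offers.
- The arm moves only by the tool send_rows, never from a script. Its argument "deltas" is a list of rows, each an object of numbers: "dx", "dy", "dz": the shift along the tool's x, y, z in mm; "ax", "ay", "az": the turn, a rotation vector about the tool's x, y, z in units of 5 degrees (1.0 is 5 degrees); "fingers": the opening, from 0 (shut) to 1 (fully open). A call has 1 to 12 rows; each row shifts and turns the commanded pose from where the row before left it, along the tool's axes as they then stand; what a row does not reach is not made up. A row lasts 1/8 s, in which the tool goes at most 62.5 mm and 10.7 degrees, less where a joint would pass 70% of its speed; a pose out of reach is approached as far as the arm can. A call with a gripper value outside its range is refused whole. The fingers move at their own pace and stop on an object; the grip force is fixed at half the most. Time passes only in rows, so rows that do not move let the fingers close. It gives the time, the measured TCP pose, the force and the opening at its end, in the units of the state.
- ctrl.get_obs(): the state, without advancing time (a new reading comes with each control period).
- ctrl.snapshot(name): name is "scene" or "side" or "wrist"; returns a dict with "image" (400x640x3 uint8, blue, green, red), "fx", "fy", "cx", "cy" (pixels), "k1" (the pictures are not rectified: a ray, as slopes to the right and down, at radius r is drawn at 1 + k1 r^2 times it, then the intrinsics apply), "R" (3x3) and "t" (3): a world point X has camera coordinates R X + t; the wrist camera has in their place "hand_eye" (4x4, takes a point from camera to tool coordinates, whose origin is the TCP and whose axes are the tool frame's). Camera axes: x right, y down, z forward; pixel columns grow to the right and rows downward; lengths in m; the calibration is good to about 2 mm. A picture is of the moment at which its call begins: read the wrist's pose just before it. There is no depth.
- ctrl.close_job(): hands the job in, once; it reports no verdict.
The state is a dict: "clock": time; "joint_pos": joint angles; "qvel": joint speeds; "tau": joint torques, N m; "tool_pos": TCP position; "orientation": TCP orientation; "force": force on the tool from outside, world axes, zero at the start; "moment": the same for the moment, N m; "opening": finger opening in m.
Only numpy, scipy, OpenCV 4.12 (cv2) and the standard library are available. Lean on these libraries where they do the work, as an engineer would, in place of code of your own. Each camera call takes 0.05 s, during which the arm holds its last target.

## Task

Stand the stainless connector, nut upward, in the wide mouth of the tapered slot gauge, slide it along the slot floor towards the narrow end until its round shank wedges between both fences under a firm but careful push of about 10 N, and let go. Then slide the gauge's cursor back from the narrow end until its index bar touches or all but touches (within 3 mm) the wedged shank, so that the mark can be read, without pushing the connector loose. Work gently, force nothing, and leave the other things on the shelf where they are.

Things in the scene. Friction and masses are not known exactly. Their poses are not given: they have to be found in the camera images.
- gauge: Tapered slot gauge screwed down: plate 145 x 300 x 6 mm. Origin under it, in line with the straight fence's face. y runs along the slot, mouth (wide) at -y, narrow end +y; z up. Straight steel fence: face in the plane x = 0, bar x 0 to 12, y -120 to 110 mm, top z 24 mm. The slot is on the face's -x side, floor at z 6 mm. Cursor rail: x 30 to 42 mm, top z 16 mm.
- slot_mouth (a point): Point on the slot floor in the wide mouth, 20 mm from the straight fence's face and 82 mm to the -y side of the gauge's origin; axes as the gauge's. Here the slot is 30 to 45 mm wide. The side fence is clamped on afresh each time, so find the wedging place by feel: the shank's axis stops between y = -45 and +55 mm of the gauge.
- fence: Slanted side fence, a plain steel bar about 2 cm wide and 190 mm long, fixed on the gauge plate, its top 24 mm above the gauge's underside (two flat screw heads). Origin low on the bar's outer side, away from the slot, at the level of the slot floor; +x points towards the slot, y runs along the bar. The slot narrows by 0.14 to 0.18 mm per mm towards +y.
- connector: Stainless connector, about 0.25 kg, standing upright: plain round shank of 24 mm diameter from z 0 to 36 mm, hexagon nut 32 mm across flats from z 36 to 64 mm (the top). Origin at the centre of the shank's lower end, z up through the nut; its +x axis is square to one pair of flats (others every 60 degrees).
- cursor: Cursor sliding along the gauge's rail (its y) with about 0.4 N of friction; stays where left, starts near the narrow end. Black carriage 26 x 40 mm, black upright tab 26 x 10 mm (x, y) from z 26 to 62 mm above the gauge's underside, and a flat steel index bar 8 mm wide at z 26 to 32 mm that reaches across above both fences and meets the shank below the nut. Axes as the gauge's.
- cursor_index (a point): Point on the cursor's index face (the bar's -y side), 12 mm to the -x side of the straight fence's face and 29 mm above the gauge's underside; axes as the gauge's. The bar touches the 24 mm shank when this face is 12 mm from the shank's axis along the gauge's y.
- cursor_tab (a point): Centre of the top of the cursor's tab, 62 mm above the gauge's underside, 37 mm to the +x side of the straight fence's face and 25 mm to the +y side of the index face. Pinch or push the tab 5 to 30 mm below this.
- cartridge: Bystander: white ceramic disc cartridge, 38 mm diameter, 34 mm tall with a brass spindle to 52 mm. Origin under its centre.
- plunger: Bystander: plunger handle lying along its x axis, 260 mm long, black ribbed rubber grip of 32 mm at its -x part. Origin under its middle.
- soap_dish: Bystander: chrome soap dish 85 x 125 x 22 mm. Origin under its centre.
- parts_case: Bystander: plastic parts case 120 x 170 x 45 mm with a press button at its front. Origin under its centre.
- escutcheon: Bystander: flat steel ring 58 mm across, 8 mm thick. Origin under its centre.
- elbow: Bystander: brass elbow fitting 26 mm wide, 36 mm tall, arm of 36 mm to +y. Origin under its upright part.
There are look-alikes about, which are no part of the job. What is shaped like the connector but blue or pink is not meant.

How it is judged:
By the outcome, as a careful person would: the job done as asked, in the order asked, and still so for the second after the job is handed in, with the robot touching nothing.
It also fails if it takes over 72 s, if anything falls off the work surface, if the arm or the gripper's body presses on something with over 40 N, if the wrist force passes 120 N, or if a joint passes its speed limit or range.

## Working session

There is one attempt and no reset: what is moved stays moved. The work goes in short steps, Python scripts to look and compute and a tool call to move; the robot and the scene stay as the last step left them, time stands still between calls to the robot, and variables do not carry over. Pictures are saved under pics/ and viewed, and the job is handed in when it is done.

Besides the shell and the picture viewer there is one more tool, called after "Call:" as name(argument=value, ...) on one line, values as JSON. send_rows: Moves the arm, as the interface text tells. Its arguments: {"type":"object","properties":{"deltas":{"type":"array","items":{"type":"object","properties":{"dx":{"type":"number"},"dy":{"type":"number"},"dz":{"type":"number"},"ax":{"type":"number"},"ay":{"type":"number"},"az":{"type":"number"},"fingers":{"type":"number"}}}}},"required":["deltas"]}

```bash
mkdir -p pics
cat > h.py <<'E'
import numpy as np, cv2
from scipy.spatial.transform import Rotation as Ro
from plant import ctrl
def snap(n,fn):
    o=ctrl.get_obs(); s=ctrl.snapshot(n); cv2.imwrite(f'pics/{fn}.png',s['image'])
    import pickle
    s['obs']=o
    pickle.dump(s,open(f'pics/{fn}.pkl','wb')); return s
def load(fn):
    import pickle; return pickle.load(open(f'pics/{fn}.pkl','rb'))
def cam(s):
    if 'hand_eye' in s:
        o=s['obs']; T=np.eye(4); T[:3,:3]=Ro.from_euler('xyz',o['orientation'],degrees=True).as_matrix(); T[:3,3]=o['tool_pos']
        M=np.linalg.inv(T@np.array(s['hand_eye'])); return M[:3,:3],M[:3,3]
    return np.array(s['R']),np.array(s['t'])
def proj(s,X):
    R,t=cam(s); p=np.atleast_2d(X)@R.T+t; a=p[:,:2]/p[:,2:]; r2=(a**2).sum(1,keepdims=True); a=a*(1+s['k1']*r2)
    return a*[s['fx'],s['fy']]+[s['cx'],s['cy']]
def ray(s,uv):
    d=(np.atleast_2d(uv).astype(float)-[s['cx'],s['cy']])/[s['fx'],s['fy']]; a=d.copy()
    for _ in range(20): a=d/(1+s['k1']*(a**2).sum(1,keepdims=True))
    R,t=cam(s); return -R.T@t, np.c_[a,np.ones(len(a))]@R
def onz(s,uv,z):
    c,d=ray(s,uv); return c+d*((z-c[2])/d[:,2:])
E
python3 - <<'E'
from h import *
for n in('scene','side','wrist'): snap(n,n+'0')
print(ctrl.get_obs())
E
```

```text
{'clock': 0.15, 'joint_pos': array([-4.80078155e+01,  2.05842069e+01,  6.45078631e-01, -1.31068215e-02,
       -7.01356544e+01, -1.65078426e+01]), 'qvel': array([ 0.06094738, -0.06302878,  0.07081808,  0.02333446, -0.03366139,
        0.01480837]), 'tau': array([-7.23484791e-04, -5.83276141e+01,  2.93288916e+01,  7.00125933e+00,
        8.70154094e-03, -1.04557148e-04]), 'tool_pos': array([ 0.2902631 , -0.60902877,  0.25081218]), 'orientation': array([  7.15194204,  89.92420863, 122.63182228]), 'force': array([0.16226141, 0.31689892, 0.69422409]), 'moment': array([3.24943740e-02, 4.01926329e-02, 1.83193854e-05]), 'opening': 0.08768849829030397}
```

View pics/scene0.png

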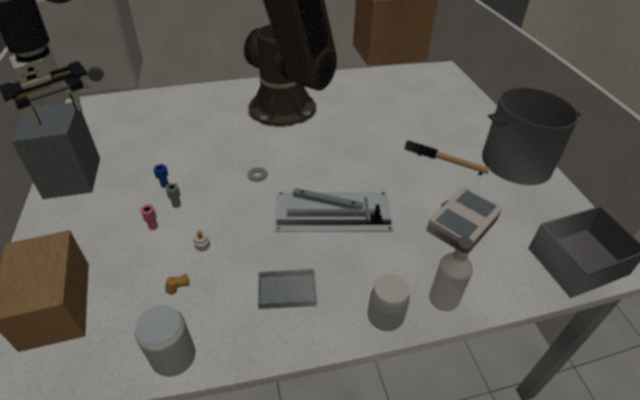

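View pics/side0.png

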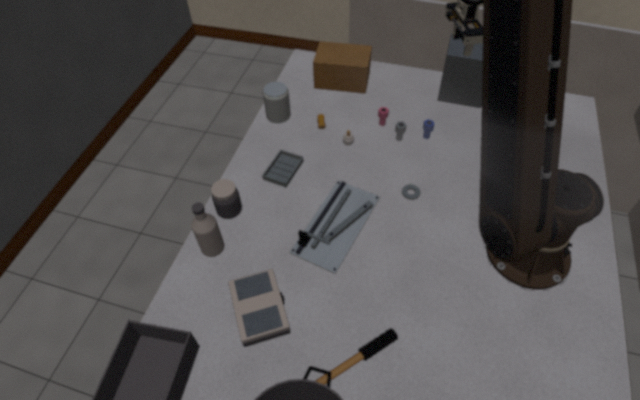

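View pics/wrist0.png

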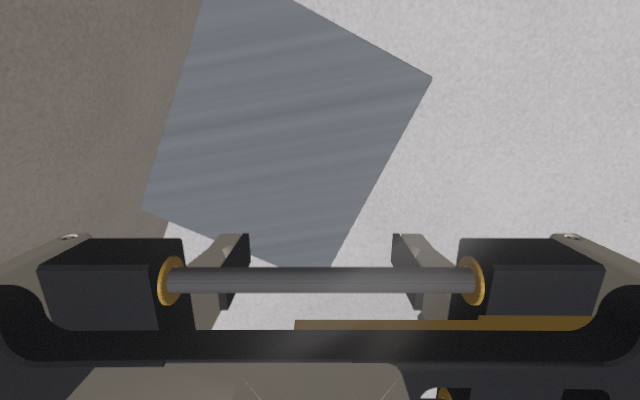

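Candidates in the scene view are blue (161,175), steel-grey (173,194) and pink (149,217). By the description I choose the grey one at (173,194), and I'll check it in close crops.

Run:
```python
from h import *
a=load('scene0');b=load('side0')
c1=cv2.resize(a['image'][155:235,130:210],None,fx=5,fy=5,interpolation=cv2.INTER_CUBIC)
c2=cv2.resize(b['image'][90:170,360:440],None,fx=5,fy=5,interpolation=cv2.INTER_CUBIC)
cv2.imwrite('pics/c1.png',np.hstack([c1,c2]))
c1=cv2.resize(a['image'][180:240,265:400],None,fx=5,fy=5,interpolation=cv2.INTER_CUBIC)
cv2.imwrite('pics/c2.png',c1)
c2=cv2.resize(b['image'][170:280,280:390],None,fx=5,fy=5,interpolation=cv2.INTER_CUBIC)
cv2.imwrite('pics/c3.png',c2)
for s,uv in((a,[[172,205],[275,230],[391,230],[277,194],[387,193]]),(b,[[401,137],[353,180],[379,196]]),):
    print(onz(s,uv,0))
```

```text
[[ 0.42992036 -0.36686453  0.        ]
 [ 0.57664101 -0.1108867   0.        ]
 [ 0.63799838  0.17525905  0.        ]
 [ 0.44482857 -0.08535519  0.        ]
 [ 0.50310022  0.21204289  0.        ]]
[[ 0.42196804 -0.36168101  0.        ]
 [ 0.53416055 -0.12875517  0.        ]
 [ 0.44178227 -0.08681034  0.        ]]
```

View pics/c1.png

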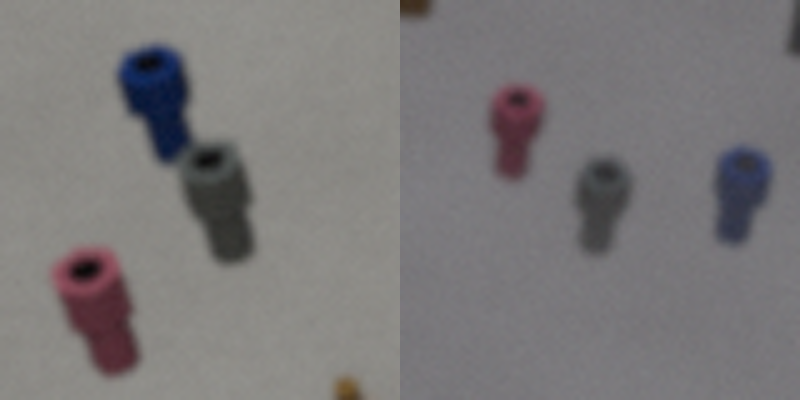

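View pics/c2.png

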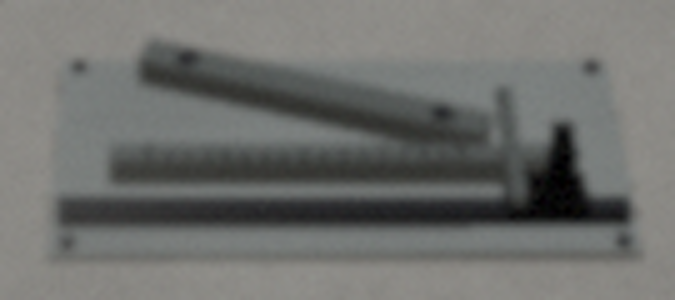

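View pics/c3.png

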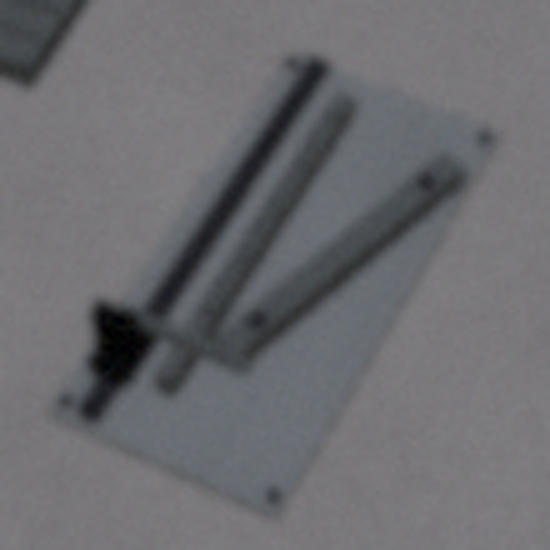

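The crops confirm it: the grey stainless connector stands at scene (173,194) and side (401,130), with blue and pink look-alikes on either side of it. The gauge's mouth points to world -y, and the cursor is at the +y end. Next I need the exact geometry and the hand-eye offset.

Run:
```python
from h import *
w=load('wrist0');print(np.round(w['hand_eye'],3),w['fx'],w['cx'],w['cy'],w['k1'])
o=w['obs'];R=Ro.from_euler('xyz',o['orientation'],degrees=True).as_matrix();print(R.round(3))
a=load('scene0');b=load('side0')
def tri(p,q):
    c1,d1=ray(a,p);c2,d2=ray(b,q);d1=d1[0];d2=d2[0]
    M=np.c_[d1,-d2];s=np.linalg.lstsq(M,c2-c1,rcond=None)[0]
    return ((c1+d1*s[0]+c2+d2*s[1])/2).round(4),np.linalg.norm(c1+d1*s[0]-c2-d2*s[1]).round(4)
# tops of nuts
print('grey',tri([130+208/5,155+160/5],[360+205/5,90+170/5]))
print('blue',tri([130+152/5,155+63/5],[360+343/5,90+160/5]))
print('pink',tri([130+85/5,155+268/5],[360+116/5,90+98/5]))
print('cart',tri([200,235],[347.5,132]))
print('plate', onz(a,[[275.5,231.5],[392.5,231]],.006), onz(b,[[280+52/5,170+410/5],[280+280/5,170+515/5],[280+498/5,170+128/5],[280+290/5,170+55/5]],.006))
print('tab',tri([265+563/5,180+125/5],[280+105/5,170+308/5]))
```

```text
[[ 0.001 -0.289  0.957 -0.133]
 [ 0.    -0.957 -0.289  0.078]
 [ 1.     0.    -0.     0.001]
 [ 0.     0.     0.     1.   ]] 280.5890490674476 320.4189555114031 199.9569665769647 0.0114599954281018
[[-0.001 -0.903 -0.43 ]
 [ 0.001 -0.43   0.903]
 [-1.     0.     0.001]]
grey (array([ 0.4287, -0.3556,  0.0619]), np.float64(0.0023))
blue (array([ 0.3417, -0.3876,  0.0634]), np.float64(0.003))
pink (array([ 0.4996, -0.4129,  0.0621]), np.float64(0.0))
cart (array([ 0.5951, -0.2907,  0.0432]), np.float64(0.0028))
plate [[ 0.5875309  -0.11095989  0.006     ]
 [ 0.6471922   0.17512472  0.006     ]] [[ 0.63780452  0.17991115  0.006     ]
 [ 0.49808835  0.209845    0.006     ]
 [ 0.43980089 -0.08396283  0.006     ]
 [ 0.57746566 -0.10720246  0.006     ]]
tab (array([0.6124, 0.143 , 0.0677]), np.float64(0.0062))
```

Call:
send_rows(deltas=[{"dx": 8,"dy": -35,"dz": 28},{"dx": 8,"dy": -35,"dz": 28},{"dx": 8,"dy": -35,"dz": 28},{"dx": 8,"dy": -35,"dz": 28},{"dx": 8,"dy": -35,"dz": 28},{"dx": 8,"dy": -35,"dz": 28},{}])

```text
validation failed for argument at $.de...
```

Run:
```python
from h import *
s=snap('wrist','w1');o=s['obs'];print(o['clock'],o['tool_pos'],o['orientation'],o['force'],proj(s,[[.4287,-.3556,.064],[.4287,-.3556,0]]))
```

```text
0.15 [ 0.2902631  -0.60902877  0.25081218] [  7.15194204  89.92420863 122.63182228] [0.16226141 0.31689892 0.69422409] [[440.09222965 346.7450263 ]
 [423.8775194  315.53285591]]
```

View pics/w1.png

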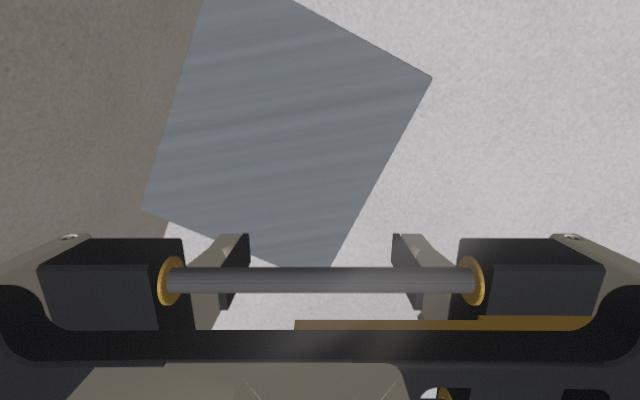

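The call was refused, probably because of the empty row, and nothing moved. I'll resend it with an explicit zero row.

Call:
send_rows(deltas=[{"dx": 8,"dy": -35,"dz": 28,"fingers": 1},{"dx": 8,"dy": -35,"dz": 28,"fingers": 1},{"dx": 8,"dy": -35,"dz": 28,"fingers": 1},{"dx": 8,"dy": -35,"dz": 28,"fingers": 1},{"dx": 8,"dy": -35,"dz": 28,"fingers": 1},{"dx": 8,"dy": -35,"dz": 28,"fingers": 1},{"dx": 0,"fingers": 1}])

```text
validation failed for argument at $.de...
```

Run:
```python
from h import *
s=snap('wrist','w1');o=s['obs'];print(o['clock'],o['tool_pos'],o['orientation'],o['force'],proj(s,[[.4287,-.3556,.064],[.4287,-.3556,0]]))
```

```text
0.2 [ 0.29030147 -0.60909158  0.25097528] [  6.00935655  89.94006092 121.49056022] [ 0.2204525  -0.94837253 -0.69771557] [[440.13995801 346.66387637]
 [423.9340799  315.46917701]]
```

View pics/w1.png

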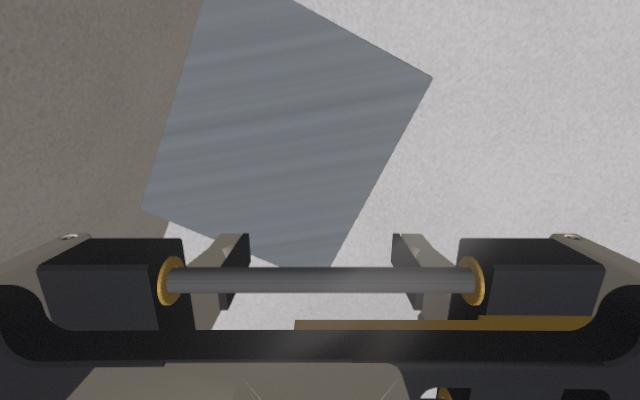

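Call:
send_rows(deltas=[{"dx": 8,"dy": -35,"dz": 28,"ax": 0,"ay": 0,"az": 0,"fingers": 1},{"dx": 8,"dy": -35,"dz": 28,"ax": 0,"ay": 0,"az": 0,"fingers": 1},{"dx": 8,"dy": -35,"dz": 28,"ax": 0,"ay": 0,"az": 0,"fingers": 1},{"dx": 8,"dy": -35,"dz": 28,"ax": 0,"ay": 0,"az": 0,"fingers": 1},{"dx": 8,"dy": -35,"dz": 28,"ax": 0,"ay": 0,"az": 0,"fingers": 1},{"dx": 8,"dy": -35,"dz": 28,"ax": 0,"ay": 0,"az": 0,"fingers": 1},{"dx": 0,"dy": 0,"dz": 0,"ax": 0,"ay": 0,"az": 0,"fingers": 1}])

```text
clock: 1.12
tool_pos: [0.4085, -0.365, 0.2032]
orientation: [6.9, 90.0, 122.6]
force: [0.6, 0.3, 0.4]
opening: 0.0879
```

All keys are needed in every row.

Run:
```python
from h import *
s=snap('wrist','w1');o=s['obs'];print(o['clock'],o['tool_pos'],o['orientation'],o['force'],proj(s,[[.4287,-.3556,.064],[.4287,-.3556,0]]))
```

```text
1.125 [ 0.40845424 -0.36496902  0.2032287 ] [  6.88070016  89.95807434 122.55265031] [0.56818143 0.27404301 0.37219933] [[319.38770524 216.97625914]
 [319.55683497 199.23586998]]
```

View pics/w1.png

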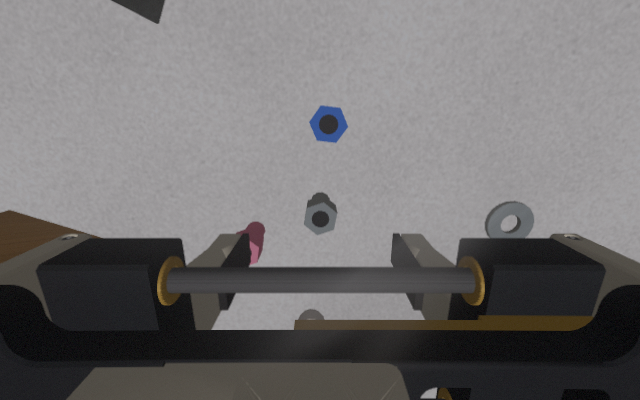

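Run:
```python
from h import *
s=load('w1');c=s['image'][180:250,285:355];cv2.imwrite('pics/c4.png',cv2.resize(c,None,fx=8,fy=8,interpolation=cv2.INTER_CUBIC))
```

```text
(no output)
```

View pics/c4.png

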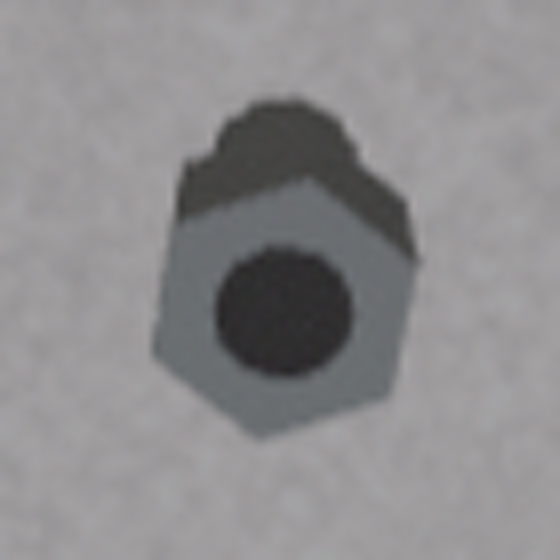

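Run:
```python
from h import *
s=load('w1')
c=np.array([(178,222),(308,178),(417,262),(392,400),(262,438),(152,355)])/8-.4+[285,180]
P=onz(s,c,.064);m=P.mean(0);d=P-m;print(m,np.linalg.norm(d,axis=1).round(4))
a=np.degrees(np.arctan2(d[:,1],d[:,0]));print(a.round(1))
corner=np.degrees(np.angle(np.mean(np.exp(6j*np.radians(a)))))/6;print('corner',corner,'flat normals',corner+30)
R=Ro.from_euler('xyz',s['obs']['orientation'],degrees=True).as_matrix();print('toolz',np.degrees(np.arctan2(R[1,2],R[0,2])))
print(onz(s,(np.array([(285,312)])/8-.4+[285,180]),.064), (R.T@(m-s['obs']['tool_pos'])*1000).round(1))
# neighbour blue centre
print('blue',onz(s,[[328,124]],.064),'toolframe')
```

```text
[ 0.42974491 -0.35415936  0.064     ] [0.0182 0.0182 0.0182 0.0188 0.0182 0.0184]
[-105.7 -163.7  137.    74.    16.1  -44.6]
corner 15.508048445300334 flat normals 45.50804844530033
toolz 115.67194832592301
[[ 0.42993696 -0.3540458   0.064     ]] [139.2 -23.9   0.4]
blue [[ 0.34160005 -0.38840822  0.064     ]] toolframe
```

Call:
send_rows(deltas=[{"dx": 10,"dy": -12,"dz": 0,"ax": 0,"ay": 0,"az": 0,"fingers": 1},{"dx": 20,"dy": -12,"dz": 0,"ax": 0,"ay": 0,"az": 0,"fingers": 1},{"dx": 20,"dy": 0,"dz": 0,"ax": 1.02,"ay": 0,"az": 0,"fingers": 1},{"dx": 20,"dy": 0,"dz": 0,"ax": 1.02,"ay": 0,"az": 0,"fingers": 1},{"dx": 0,"dy": 0,"dz": 0,"ax": 0,"ay": 0,"az": 0,"fingers": 1}])

```text
clock: 1.8
tool_pos: [0.4283, -0.3571, 0.1315]
orientation: [51.0, 89.8, 156.2]
force: [-0.2, -1.1, 0.3]
opening: 0.0875
```

Run:
```python
from h import *
s=snap('wrist','w2');o=s['obs'];print(o['clock'],o['tool_pos'],o['orientation'],o['force'])
R=Ro.from_euler('xyz',o['orientation'],degrees=True).as_matrix();print('toolz',np.degrees(np.arctan2(R[1,2],R[0,2])), (R.T@(np.array([.4298,-.3541,.058])-o['tool_pos'])*1000).round(1))
```

```text
1.8 [ 0.42831003 -0.35710415  0.13154565] [ 50.97161159  89.78540634 156.20367703] [-0.15991731 -1.10352565  0.33572712]
toolz 105.23186885815437 [73.5 -2.4  2.3]
```

View pics/w2.png

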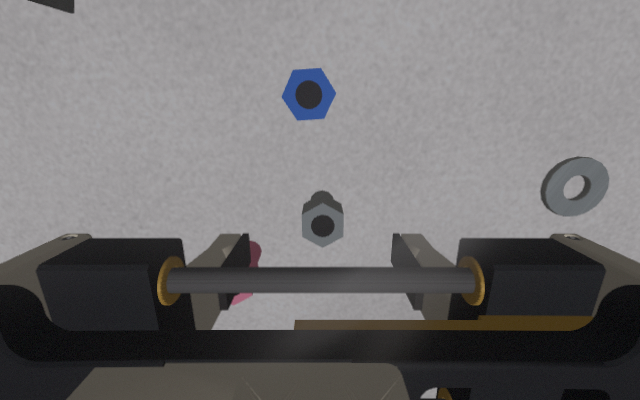

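Run:
```python
from h import *
s=load('w2');o=s['obs'];R=Ro.from_euler('xyz',o['orientation'],degrees=True).as_matrix()
m=onz(s,[[322.5,225.5]],.064)[0];print(m,(R.T@(m-o['tool_pos'])*1000).round(1), proj(s,[[.4298,-.3541,.064]]))
```

```text
[ 0.43009221 -0.3541195   0.064     ] [67.5 -2.7  2.3] [[322.6251942 225.164026 ]]
```

The two views agree on the position. The jaws line up with the nut flats, so I'm descending and grasping.

Call:
send_rows(deltas=[{"dx": 15,"dy": -2.5,"dz": 2.3,"ax": 0,"ay": 0,"az": 0,"fingers": 1},{"dx": 20,"dy": 0,"dz": 0,"ax": 0,"ay": 0,"az": 0,"fingers": 1},{"dx": 20,"dy": 0,"dz": 0,"ax": 0,"ay": 0,"az": 0,"fingers": 1},{"dx": 12,"dy": 0,"dz": 0,"ax": 0,"ay": 0,"az": 0,"fingers": 1},{"dx": 6,"dy": 0,"dz": 0,"ax": 0,"ay": 0,"az": 0,"fingers": 1},{"dx": 0,"dy": 0,"dz": 0,"ax": 0,"ay": 0,"az": 0,"fingers": 1},{"dx": 0,"dy": 0,"dz": 0,"ax": 0,"ay": 0,"az": 0,"fingers": 0.3},{"dx": 0,"dy": 0,"dz": 0,"ax": 0,"ay": 0,"az": 0,"fingers": 0.3},{"dx": 0,"dy": 0,"dz": 0,"ax": 0,"ay": 0,"az": 0,"fingers": 0.3}])

```text
clock: 2.98
tool_pos: [0.4314, -0.3542, 0.061]
orientation: [-126.8, 90.0, -21.5]
force: [0.1, -0.1, 0.9]
opening: 0.0631
```

Run:
```python
from h import *
o=ctrl.get_obs();print(o['clock'],o['tool_pos'],o['orientation'],o['force'],o['opening'])
```

```text
2.975 [ 0.43135759 -0.35417252  0.06095938] [-126.83455749   89.95791798  -21.54579386] [ 0.07383862 -0.14533511  0.90379587] 0.0630602050874411
```

Call:
send_rows(deltas=[{"dx": 2,"dy": 0,"dz": 0,"ax": 0,"ay": 0,"az": 0,"fingers": 0.3},{"dx": 0,"dy": 0,"dz": 0,"ax": 0,"ay": 0,"az": 0,"fingers": 0.3},{"dx": 0,"dy": 0,"dz": 0,"ax": 0,"ay": 0,"az": 0,"fingers": 0.3},{"dx": 0,"dy": 0,"dz": 0,"ax": 0,"ay": 0,"az": 0,"fingers": 0.3},{"dx": 0,"dy": 0,"dz": 0,"ax": 0,"ay": 0,"az": 0,"fingers": 0.3},{"dx": 0,"dy": 0,"dz": 0,"ax": 0,"ay": 0,"az": 0,"fingers": 0.3}])

```text
clock: 3.72
tool_pos: [0.4312, -0.3541, 0.0585]
orientation: [-125.5, 90.0, -20.2]
force: [-0.1, -1.5, -1.1]
opening: 0.032
```

Call:
send_rows(deltas=[{"dx": 0,"dy": 0,"dz": 0,"ax": 0,"ay": 0,"az": 0,"fingers": 0},{"dx": 0,"dy": 0,"dz": 0,"ax": 0,"ay": 0,"az": 0,"fingers": 0},{"dx": -10,"dy": 0,"dz": 0,"ax": 0,"ay": 0,"az": 0,"fingers": 0},{"dx": -30,"dy": 0,"dz": 0,"ax": 0,"ay": 0,"az": 0,"fingers": 0},{"dx": -40,"dy": 0,"dz": 0,"ax": 0,"ay": 0,"az": 0,"fingers": 0},{"dx": -40,"dy": 0,"dz": 0,"ax": 0,"ay": 0,"az": 0,"fingers": 0},{"dx": 0,"dy": 0,"dz": 0,"ax": 0,"ay": 0,"az": 0,"fingers": 0}])

```text
clock: 4.6
tool_pos: [0.4328, -0.3549, 0.1827]
orientation: [-130.5, 89.6, -25.2]
force: [-0.2, 0.3, -2.3]
opening: 0.0317
```

Run:
```python
from h import *
o=ctrl.get_obs();print(o['clock'],o['tool_pos'],o['orientation'],o['force'],o['opening'])
R=Ro.from_euler('xyz',o['orientation'],degrees=True).as_matrix();print('toolz',np.degrees(np.arctan2(R[1,2],R[0,2])), (R.T@(np.array([.62,.04,.2])-o['tool_pos'])*1000).round(1))
```

```text
4.6 [ 0.43282988 -0.35494991  0.18269412] [-130.5068148    89.60437994  -25.1954693 ] [-0.16192295  0.26617184 -2.34538291] 0.03165607534046879
toolz 105.31067095280083 [ -17.3 -284.9  331.4]
```

Call:
send_rows(deltas=[{"dx": -2,"dy": -31.6,"dz": 36.8,"ax": 0,"ay": 0,"az": 0,"fingers": 0},{"dx": -2,"dy": -31.6,"dz": 36.8,"ax": 0,"ay": 0,"az": 0,"fingers": 0},{"dx": -2,"dy": -31.6,"dz": 36.8,"ax": 0,"ay": 0,"az": 0,"fingers": 0},{"dx": -2,"dy": -31.6,"dz": 36.8,"ax": 0,"ay": 0,"az": 0,"fingers": 0},{"dx": -2,"dy": -31.6,"dz": 36.8,"ax": 0,"ay": 0,"az": 0,"fingers": 0},{"dx": -2,"dy": -31.6,"dz": 36.8,"ax": 0,"ay": 0,"az": 0,"fingers": 0},{"dx": -2,"dy": -31.6,"dz": 36.8,"ax": 0,"ay": 0,"az": 0,"fingers": 0},{"dx": -2,"dy": -31.6,"dz": 36.8,"ax": 0,"ay": 0,"az": 0,"fingers": 0},{"dx": 0,"dy": -31.6,"dz": 36.8,"ax": 0,"ay": 0,"az": 0,"fingers": 0},{"dx": 0,"dy": 0,"dz": 0,"ax": 1.8,"ay": 0,"az": 0,"fingers": 0},{"dx": 0,"dy": 0,"dz": 0,"ax": 1.8,"ay": 0,"az": 0,"fingers": 0},{"dx": 0,"dy": 0,"dz": 0,"ax": 1.8,"ay": 0,"az": 0,"fingers": 0}])

```text
clock: 6.1
tool_pos: [0.6174, 0.0405, 0.1934]
orientation: [111.9, 89.9, -170.1]
force: [-0.7, 0.4, -2.9]
opening: 0.0317
```

Call:
send_rows(deltas=[{"dx": 0,"dy": 0,"dz": 0,"ax": 0,"ay": 0,"az": 0,"fingers": 0},{"dx": 0,"dy": 0,"dz": 0,"ax": 0,"ay": 0,"az": 0,"fingers": 0}])

```text
clock: 6.35
tool_pos: [0.6179, 0.0402, 0.1942]
orientation: [110.8, 90.0, -170.8]
force: [-0.5, 0.9, -2.3]
opening: 0.0317
```

Run:
```python
from h import *
s=snap('wrist','w3');o=s['obs'];print(o['clock'],o['tool_pos'],o['orientation'],o['force'],o['opening'])
R=Ro.from_euler('xyz',o['orientation'],degrees=True).as_matrix();print('toolz',np.degrees(np.arctan2(R[1,2],R[0,2])))
```

```text
6.35 [0.617865   0.04023816 0.19415321] [ 110.7592997    89.95400018 -170.77351429] [-0.45791048  0.92061038 -2.34416806] 0.031664620090155485
toolz 78.46719212844478
```

View pics/w3.png

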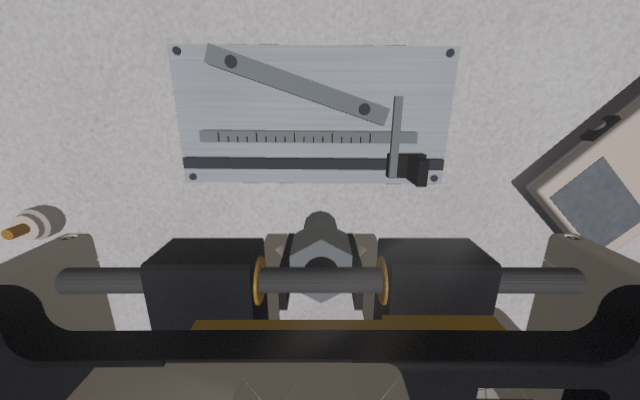

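Run:
```python
from h import *
s=load('w3')['image']
cv2.imwrite('pics/c5.png',cv2.resize(s[40:190,165:320],None,fx=5,fy=4,interpolation=cv2.INTER_CUBIC)[:600])
cv2.imwrite('pics/c6.png',cv2.resize(s[40:190,310:465],None,fx=5,fy=4,interpolation=cv2.INTER_CUBIC)[:600])
```

```text
(no output)
```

View pics/c5.png

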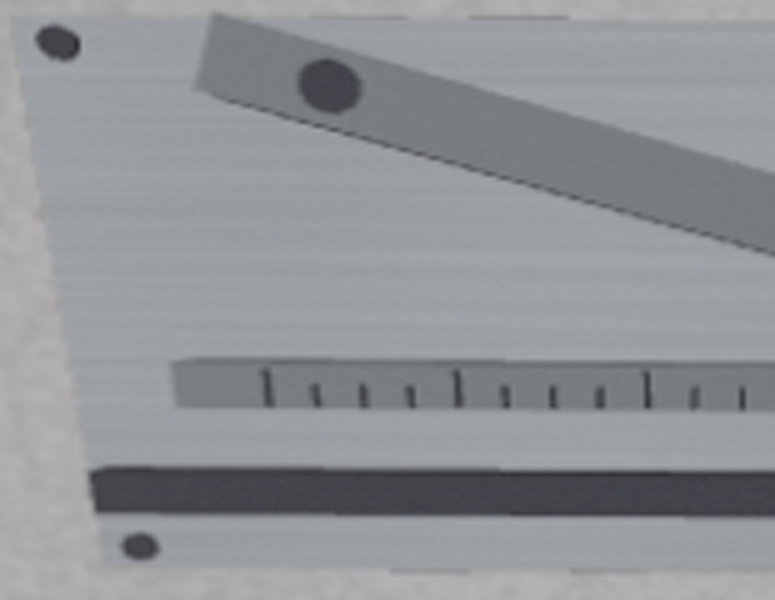

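View pics/c6.png

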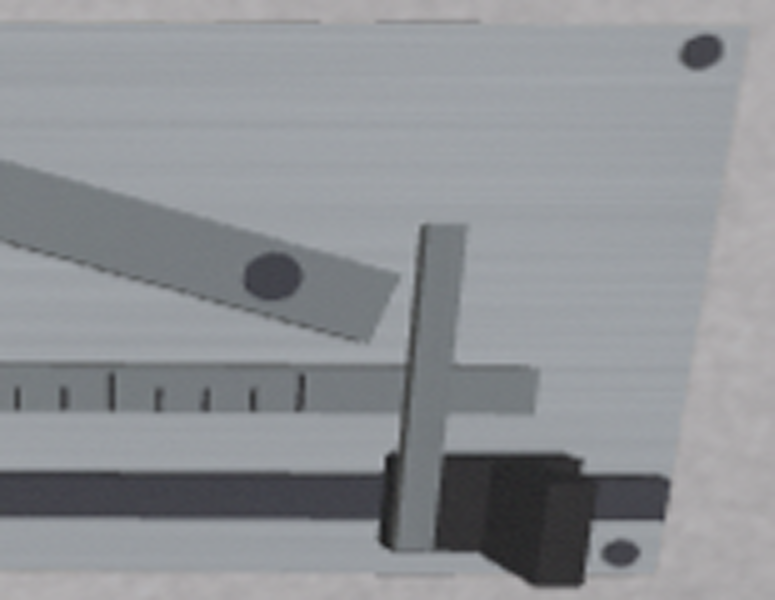

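```bash
cat > fit.py <<'E'
from h import *
s=load('w3')
A=lambda u,v:np.array([165+(u+.5)/5-.5,40+(v+.5)/4-.5])
B=lambda u,v:np.array([310+(u+.5)/5-.5,40+(v+.5)/4-.5])
# gauge pts (x,y or None)
obs=[(A(177,408),(12,-120,24)),(B(536,413),(12,110,24)),
(A(92,470),(30,None,16)),(A(97,513),(42,None,16)),(B(668,477),(30,None,16)),(B(664,520),(42,None,16)),
(A(400,409),(12,None,24)),(B(300,413),(12,None,24)),(B(0,518),(42,None,16)),(B(0,471),(30,None,16)),(A(12,15),(None,-150,6)),(A(103,568),(None,-150,6)),(B(750,25),(None,150,6)),(B(657,575),(None,150,6))]
from scipy.optimize import least_squares
def res(p,full=False):
    c,q=np.cos(p[2]),np.sin(p[2]);r=[]
    for uv,g in obs:
        X=onz(s,uv,g[2]/1000)[0][:2]-p[:2]
        gx=(c*X[0]+q*X[1])*1000;gy=(-q*X[0]+c*X[1])*1000
        if full: print(np.round([gx,gy],1),g)
        if g[0] is not None:r.append(gx-g[0])
        if g[1] is not None:r.append(gy-g[1])
    return np.array(r)
if __name__=='__main__':
    f=least_squares(res,[.54,.04,-.2]);p=f.x;print(p,np.degrees(p[2]));res(p,True)
    np.save('gauge.npy',p)
    c,q=np.cos(p[2]),np.sin(p[2]);G=np.array([[c,-q],[q,c]])
    g=lambda uv,z:(((onz(s,uv,z)[0][:2]-p[:2])@G)*1000).round(1)
    print('fence slot edge top',g(A(230,99),.024),g(A(770,253),.024),g(B(360,342),.024)); print('fence other edge', g(A(215,13),.024),g(B(400,273),.024))
    print('index face',g(B(428,223),.032),g(B(403,545),.032),'tab top',g(B(548,485),.062),g(B(585,585),.062),g(B(597,480),.062))
    o=s['obs'];print('tcp',((o['tool_pos'][:2]-p[:2])@G*1000).round(1))
    print('held nut top centre px322,268?',g(np.array([321,270]),o['tool_pos'][2]+.006))
E
python3 fit.py
```

```text
[ 0.55442721  0.04571455 -0.20803009] -11.919246255928286
[  12.3 -119.9] (12, -120, 24)
[ 11.9 110.2] (12, 110, 24)
[  30. -144.] (30, None, 16)
[  42.  -144.5] (42, None, 16)
[ 29.9 143.9] (30, None, 16)
[ 42.  144.7] (42, None, 16)
[ 12.1 -72.7] (12, None, 24)
[12.2 60.1] (12, None, 24)
[42.4 -4.1] (42, None, 16)
[29.2 -4. ] (30, None, 16)
[ -84.1 -149.1] (None, -150, 6)
[  60.1 -150.1] (None, -150, 6)
[-83.9 149.3] (None, 150, 6)
[ 60.1 149.6] (None, 150, 6)
fence slot edge top [ -62.4 -100.6] [-27.6   5.7] [-6.1 71.6]
fence other edge [ -81.1 -101.4] [-23.2  78.6]
index face [-34.7  81.3] [46.1 82.8] tab top [ 25.2 101.5] [ 49.5 111.3] [ 24.  110.6]
tcp [63.2  7.7]
held nut top centre px322,268? [60.4  8.5]
```

The gauge fit is good to about 0.5 mm. The fence slope in this view (about 0.33) is steeper than the text's 0.14–0.18, so I'll cross-check it in the other cameras.

Run:
```python
from h import *
p=np.load('gauge.npy');c,q=np.cos(p[2]),np.sin(p[2]);G=np.array([[c,-q],[q,c]])
W=lambda g:np.array([*(p[:2]+G@np.array(g[:2])/1000),g[2]/1000])
pts=[(-62.4,-100.6,24),(-6.1,71.6,24),(-81.1,-101.4,24),(-23.2,78.6,24)]
alt=[(-24-.16*(17+100),-100,24),(-24+.16*50,67,24)]
fr=[(12,-120,24),(12,110,24),(0,-120,24),(0,110,24)]
ims=[]
for n,(r0,r1,c0,c1),f in(('scene0',(180,240,265,400),5),('side0',(170,280,280,390),5),('w3',(35,195,160,470),2.4)):
    s=load(n);im=cv2.resize(s['image'][r0:r1,c0:c1],None,fx=f,fy=f,interpolation=cv2.INTER_CUBIC)
    for L,col in((pts[:2],(0,0,255)),(alt,(0,255,255)),(fr[:2],(0,255,0)),(fr[2:],(255,0,0)),(pts[2:],(255,0,255))):
        a=((proj(s,[W(x) for x in L])-[c0,r0]+.5)*f).astype(int)
        cv2.line(im,tuple(map(int,a[0])),tuple(map(int,a[1])),col,1)
    cv2.imwrite(f'pics/ov_{n}.png',im)
```

```text
(no output)
```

View pics/ov_scene0.png

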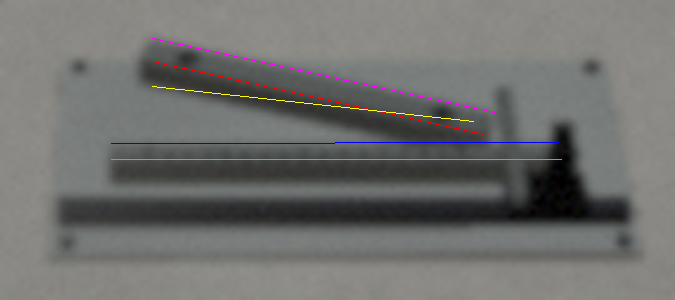

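View pics/ov_w3.png

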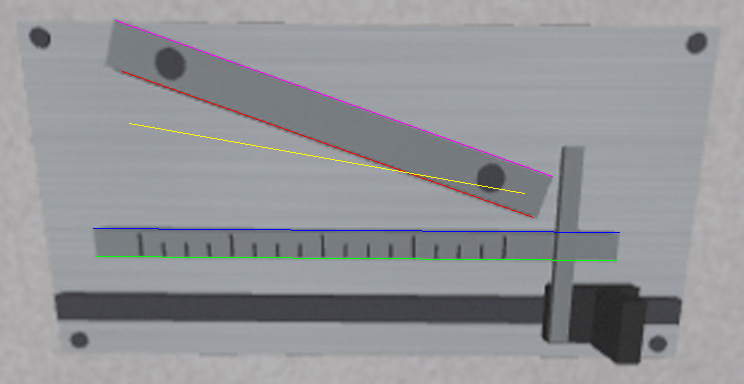

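All cameras agree with the red fence line, with a slope of about 0.32. So I expect the shank to wedge near gauge y ≈ +15, and I'll go by feel. Moving over the mouth now.

Call:
send_rows(deltas=[{"dx": 0,"dy": 10,"dz": -15,"ax": 0.08,"ay": 0,"az": 0,"fingers": 0},{"dx": 10,"dy": 18,"dz": -20,"ax": 0,"ay": 0,"az": 0,"fingers": 0},{"dx": 20,"dy": 18,"dz": -20,"ax": 0,"ay": 0,"az": 0,"fingers": 0},{"dx": 20,"dy": 18,"dz": -20,"ax": 0,"ay": 0,"az": 0,"fingers": 0},{"dx": 20,"dy": 18,"dz": -15,"ax": 0,"ay": 0,"az": 0,"fingers": 0},{"dx": 20,"dy": 0,"dz": 0,"ax": 0,"ay": 0,"az": 0,"fingers": 0},{"dx": 5,"dy": 0,"dz": 0,"ax": 0,"ay": 0,"az": 0,"fingers": 0},{"dx": 0,"dy": 0,"dz": 0,"ax": 0,"ay": 0,"az": 0,"fingers": 0},{"dx": 0,"dy": 0,"dz": 0,"ax": 0,"ay": 0,"az": 0,"fingers": 0}])

```text
clock: 7.52
tool_pos: [0.5198, -0.0304, 0.1003]
orientation: [-67.2, 89.9, 10.7]
force: [-0.7, -0.0, -2.1]
opening: 0.0316
```

```bash
cat > st.py <<'E'
from h import *
p=np.load('gauge.npy');c,q=np.cos(p[2]),np.sin(p[2]);G=np.array([[c,-q],[q,c]])
def st(o=None):
    o=o or ctrl.get_obs();R=Ro.from_euler('xyz',o['orientation'],degrees=True).as_matrix()
    g=(o['tool_pos'][:2]-p[:2])@G*1000;f=o['force'][:2]@G
    print('t %.2f gauge xy %s z %.1f yawerr %.2f tilt %s | F gauge %s Fz %.1f M %s open %.1f'%(o['clock'],g.round(1),o['tool_pos'][2]*1000,np.degrees(np.arctan2(R[1,2],R[0,2]))-90-np.degrees(p[2]),(R[:2,0]*57.3).round(2),f.round(1),o['force'][2],o['moment'].round(2),o['opening']*1000))
if __name__=='__main__':st()
E
python3 st.py
python3 - <<'E'
from h import *
snap('wrist','w4');
E
```

```text
t 7.53 gauge xy [-18.1 -81.6] z 100.3 yawerr -0.17 tilt [0.07 0.01] | F gauge [-0.7 -0.2] Fz -2.1 M [-0.04 -0.04  0.02] open 31.6
```

View pics/w4.png

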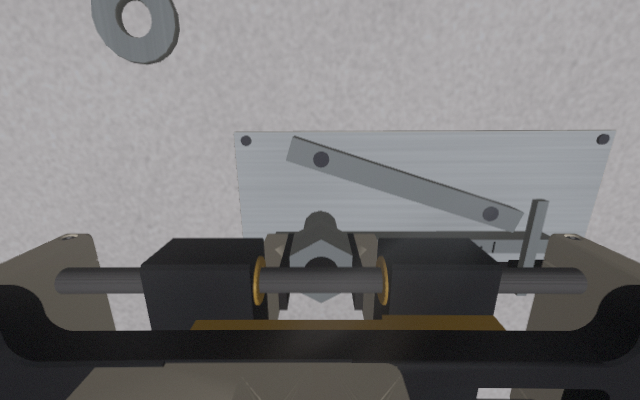

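Call:
send_rows(deltas=[{"dx": 12,"dy": 0,"dz": 0,"ax": 0,"ay": 0,"az": 0,"fingers": 0},{"dx": 12,"dy": 0,"dz": 0,"ax": 0,"ay": 0,"az": 0,"fingers": 0},{"dx": 8,"dy": 0,"dz": 0,"ax": 0,"ay": 0,"az": 0,"fingers": 0},{"dx": 0,"dy": 0,"dz": 0,"ax": 0,"ay": 0,"az": 0,"fingers": 0},{"dx": 0,"dy": 0,"dz": 0,"ax": 0,"ay": 0,"az": 0,"fingers": 0},{"dx": 0,"dy": 0,"dz": 0,"ax": 0,"ay": 0,"az": 0,"fingers": 0}])

```text
clock: 8.32
tool_pos: [0.5195, -0.0304, 0.0679]
orientation: [-63.6, 90.0, 14.2]
force: [-0.0, 1.1, -2.3]
opening: 0.032
```

```bash
python3 st.py
```

```text
t 8.32 gauge xy [-18.5 -81.7] z 67.9 yawerr -0.19 tilt [0.04 0.01] | F gauge [-0.2  1.1] Fz -2.3 M [-0.02 -0.05  0.04] open 32.0
```

Call:
send_rows(deltas=[{"dx": 2,"dy": 0,"dz": 0,"ax": 0,"ay": 0,"az": 0,"fingers": 0},{"dx": 1.5,"dy": 0,"dz": 0,"ax": 0,"ay": 0,"az": 0,"fingers": 0},{"dx": 0,"dy": 0,"dz": 0,"ax": 0,"ay": 0,"az": 0,"fingers": 0},{"dx": 0,"dy": 0,"dz": 0,"ax": 0,"ay": 0,"az": 0,"fingers": 0}])

```text
clock: 8.82
tool_pos: [0.5194, -0.0305, 0.0645]
orientation: [-76.4, 90.0, 1.5]
force: [-1.8, 0.5, 4.9]
opening: 0.0321
```

```bash
python3 st.py
```

```text
t 8.82 gauge xy [-18.5 -81.8] z 64.5 yawerr -0.18 tilt [0.03 0.  ] | F gauge [-1.8  0.1] Fz 4.9 M [-0.03  0.59 -0.06] open 32.1
```

The connector stands on the slot floor with about 7 N of contact. I'll ease that off and slide along.

Call:
send_rows(deltas=[{"dx": -0.4,"dy": 0,"dz": 0,"ax": 0.03,"ay": 0,"az": 0,"fingers": 0},{"dx": 0,"dy": 0,"dz": 4,"ax": 0,"ay": 0,"az": 0,"fingers": 0},{"dx": 0,"dy": -1,"dz": 8,"ax": 0,"ay": 0,"az": 0,"fingers": 0},{"dx": 0,"dy": -1,"dz": 8,"ax": 0,"ay": 0,"az": 0,"fingers": 0},{"dx": 0,"dy": -1,"dz": 8,"ax": 0,"ay": 0,"az": 0,"fingers": 0},{"dx": 0,"dy": 0,"dz": 4,"ax": 0,"ay": 0,"az": 0,"fingers": 0},{"dx": 0,"dy": 0,"dz": 0,"ax": 0,"ay": 0,"az": 0,"fingers": 0}])

```text
clock: 9.7
tool_pos: [0.5294, 0.001, 0.0645]
orientation: [-37.4, 89.9, 40.3]
force: [0.2, 2.1, 1.7]
opening: 0.0318
```

```bash
python3 st.py
```

```text
t 9.70 gauge xy [-15.2 -48.9] z 64.5 yawerr -0.32 tilt [0.05 0.04] | F gauge [-0.3  2.1] Fz 1.7 M [0.71 0.05 0.05] open 31.8
```

Call:
send_rows(deltas=[{"dx": 0,"dy": 0,"dz": 4,"ax": 0.05,"ay": 0,"az": 0,"fingers": 0},{"dx": 0,"dy": -0.5,"dz": 8,"ax": 0,"ay": 0,"az": 0,"fingers": 0},{"dx": 0,"dy": -0.5,"dz": 8,"ax": 0,"ay": 0,"az": 0,"fingers": 0},{"dx": 0,"dy": -0.5,"dz": 8,"ax": 0,"ay": 0,"az": 0,"fingers": 0},{"dx": 0,"dy": 0,"dz": 5,"ax": 0,"ay": 0,"az": 0,"fingers": 0},{"dx": 0,"dy": 0,"dz": 0,"ax": 0,"ay": 0,"az": 0,"fingers": 0}])

```text
clock: 10.45
tool_pos: [0.5379, 0.0329, 0.0645]
orientation: [-31.6, 89.9, 45.9]
force: [0.1, 1.5, 1.2]
opening: 0.0318
```

```bash
python3 st.py
```

```text
t 10.45 gauge xy [-13.5 -15.9] z 64.5 yawerr -0.57 tilt [0.04 0.04] | F gauge [-0.2  1.5] Fz 1.2 M [0.8  0.22 0.04] open 31.8
```

Call:
send_rows(deltas=[{"dx": 0,"dy": -1,"dz": 0,"ax": -0.1,"ay": 0,"az": 0,"fingers": 0},{"dx": 0,"dy": 0,"dz": 0,"ax": 0,"ay": 0,"az": 0,"fingers": 0}])

```text
clock: 10.7
tool_pos: [0.5387, 0.032, 0.0645]
orientation: [-26.7, 90.0, 51.3]
force: [-1.0, 2.6, 0.9]
opening: 0.0319
```

Call:
send_rows(deltas=[{"dx": 0,"dy": -0.5,"dz": 0,"ax": 0,"ay": 0,"az": 0,"fingers": 0},{"dx": 0,"dy": 0,"dz": 0,"ax": 0,"ay": 0,"az": 0,"fingers": 0}])

```text
clock: 10.95
tool_pos: [0.539, 0.0317, 0.0645]
orientation: [4.8, 90.0, 82.7]
force: [-1.5, 1.7, 2.5]
opening: 0.0319
```

```bash
python3 st.py
```

```text
t 10.95 gauge xy [-12.2 -16.9] z 64.5 yawerr -0.11 tilt [0.   0.01] | F gauge [-1.8  1.3] Fz 2.5 M [0.78 0.5  0.06] open 31.9
```

Call:
send_rows(deltas=[{"dx": 0,"dy": -0.6,"dz": 0,"ax": 0,"ay": 0,"az": 0,"fingers": 0},{"dx": 0,"dy": 0,"dz": 0,"ax": 0,"ay": 0,"az": 0,"fingers": 0}])

```text
clock: 11.2
tool_pos: [0.5394, 0.0314, 0.0645]
orientation: [125.6, 90.0, -156.4]
force: [-3.1, 1.3, 3.3]
opening: 0.0319
```

```bash
python3 st.py
```

```text
t 11.20 gauge xy [-11.8 -17.1] z 64.5 yawerr -0.10 tilt [-0.03 -0.01] | F gauge [-3.3  0.6] Fz 3.3 M [0.53 0.94 0.01] open 31.9
```

Call:
send_rows(deltas=[{"dx": 0,"dy": -0.6,"dz": 0,"ax": 0,"ay": 0,"az": 0,"fingers": 0},{"dx": 0,"dy": 0,"dz": 0,"ax": 0,"ay": 0,"az": 0,"fingers": 0}])

```text
clock: 11.45
tool_pos: [0.5399, 0.0313, 0.0644]
orientation: [126.9, 90.0, -155.1]
force: [-4.4, 1.5, 5.2]
opening: 0.0321
```

```bash
python3 st.py
```

```text
t 11.45 gauge xy [-11.3 -17.1] z 64.4 yawerr -0.10 tilt [-0.04 -0.02] | F gauge [-4.6  0.6] Fz 5.2 M [ 0.47  1.41 -0.01] open 32.1
```

The straight fence is felt at TCP x ≈ -11.7. I'll back off a millimetre and slide on.

Call:
send_rows(deltas=[{"dx": -0.3,"dy": 1.0,"dz": 0,"ax": 0,"ay": 0,"az": 0,"fingers": 0},{"dx": 0,"dy": 0,"dz": 4,"ax": 0,"ay": 0,"az": 0,"fingers": 0},{"dx": 0,"dy": 0,"dz": 4,"ax": 0,"ay": 0,"az": 0,"fingers": 0},{"dx": 0,"dy": 0,"dz": 4,"ax": 0,"ay": 0,"az": 0,"fingers": 0},{"dx": 0,"dy": 0,"dz": 4,"ax": 0,"ay": 0,"az": 0,"fingers": 0},{"dx": 0,"dy": 0,"dz": 0,"ax": 0,"ay": 0,"az": 0,"fingers": 0}])

```text
clock: 12.2
tool_pos: [0.5426, 0.0477, 0.0647]
orientation: [34.8, 90.0, 112.8]
force: [0.4, 0.4, -2.7]
opening: 0.0317
```

```bash
python3 st.py
```

```text
t 12.20 gauge xy [-12.   -0.5] z 64.7 yawerr -0.07 tilt [-0.  0.] | F gauge [0.3 0.4] Fz -2.7 M [-0.07 -0.03 -0.07] open 31.7
```

Call:
send_rows(deltas=[{"dx": 0.25,"dy": 0,"dz": 0,"ax": 0,"ay": 0,"az": 0,"fingers": 0},{"dx": 0,"dy": 0,"dz": 3,"ax": 0,"ay": 0,"az": 0,"fingers": 0},{"dx": 0,"dy": 0,"dz": 3,"ax": 0,"ay": 0,"az": 0,"fingers": 0},{"dx": 0,"dy": 0,"dz": 2,"ax": 0,"ay": 0,"az": 0,"fingers": 0},{"dx": 0,"dy": 0,"dz": 0,"ax": 0,"ay": 0,"az": 0,"fingers": 0}])

```text
clock: 12.82
tool_pos: [0.5443, 0.0553, 0.0645]
orientation: [-49.2, 90.0, 28.8]
force: [0.9, 0.1, -2.0]
opening: 0.0321
```

```bash
python3 st.py
```

```text
t 12.82 gauge xy [-11.9   7.3] z 64.5 yawerr -0.08 tilt [0.01 0.  ] | F gauge [0.9 0.3] Fz -2.0 M [ 0.03 -0.04 -0.01] open 32.1
```

Call:
send_rows(deltas=[{"dx": 0.2,"dy": 0,"dz": 2,"ax": 0,"ay": 0,"az": 0,"fingers": 0},{"dx": 0,"dy": 0,"dz": 2,"ax": 0,"ay": 0,"az": 0,"fingers": 0},{"dx": 0,"dy": 0,"dz": 0,"ax": 0,"ay": 0,"az": 0,"fingers": 0}])

```text
clock: 13.2
tool_pos: [0.5452, 0.0591, 0.0645]
orientation: [-67.9, 90.0, 10.1]
force: [-0.7, -1.2, 1.1]
opening: 0.0318
```

```bash
python3 st.py
```

```text
t 13.20 gauge xy [-11.8  11.2] z 64.5 yawerr -0.09 tilt [0.01 0.  ] | F gauge [-0.4 -1.3] Fz 1.1 M [-0.32  0.14 -0.01] open 31.8
```

Call:
send_rows(deltas=[{"dx": 0,"dy": 0,"dz": 1.5,"ax": 0,"ay": 0,"az": 0,"fingers": 0},{"dx": 0,"dy": 0,"dz": 1.5,"ax": 0,"ay": 0,"az": 0,"fingers": 0},{"dx": 0,"dy": 0,"dz": 0,"ax": 0,"ay": 0,"az": 0,"fingers": 0}])

```text
clock: 13.58
tool_pos: [0.5462, 0.0617, 0.0645]
orientation: [-111.5, 90.0, -33.5]
force: [1.7, -5.0, 1.4]
opening: 0.0324
```

```bash
python3 st.py
```

```text
t 13.57 gauge xy [-11.4  13.9] z 64.5 yawerr -0.08 tilt [ 0.04 -0.03] | F gauge [ 2.7 -4.6] Fz 1.4 M [-1.98 -0.83  0.07] open 32.4
```

Contact has begun: the slanted fence pushes back with -4.6 N. Continuing in sub-millimetre steps to about 10 N.

Call:
send_rows(deltas=[{"dx": 0,"dy": 0,"dz": 0.7,"ax": 0,"ay": 0,"az": 0,"fingers": 0},{"dx": 0,"dy": 0,"dz": 0,"ax": 0,"ay": 0,"az": 0,"fingers": 0}])

```text
clock: 13.82
tool_pos: [0.5464, 0.0622, 0.0645]
orientation: [-119.5, 89.9, -41.5]
force: [3.0, -5.9, 0.6]
opening: 0.0323
```

```bash
python3 st.py
```

```text
t 13.82 gauge xy [-11.3  14.4] z 64.5 yawerr -0.08 tilt [ 0.04 -0.04] | F gauge [ 4.1 -5.1] Fz 0.6 M [-2.57 -1.05  0.04] open 32.3
```

Call:
send_rows(deltas=[{"dx": 0,"dy": 0,"dz": 0.6,"ax": 0,"ay": 0,"az": 0,"fingers": 0},{"dx": 0,"dy": 0,"dz": 0,"ax": 0,"ay": 0,"az": 0,"fingers": 0}])

```text
clock: 14.08
tool_pos: [0.5466, 0.0627, 0.0645]
orientation: [-122.2, 89.9, -44.2]
force: [2.1, -8.1, -1.1]
opening: 0.0319
```

```bash
python3 st.py
```

```text
t 14.07 gauge xy [-11.2  15. ] z 64.5 yawerr -0.08 tilt [ 0.05 -0.05] | F gauge [ 3.8 -7.5] Fz -1.1 M [-2.87 -1.34  0.01] open 31.9
```

Call:
send_rows(deltas=[{"dx": 0,"dy": -0.4,"dz": 0.6,"ax": 0,"ay": 0,"az": 0,"fingers": 0},{"dx": 0,"dy": 0,"dz": 0,"ax": 0,"ay": 0,"az": 0,"fingers": 0}])

```text
clock: 14.32
tool_pos: [0.547, 0.0632, 0.0645]
orientation: [-130.4, 89.9, -52.4]
force: [2.0, -5.8, 0.8]
opening: 0.0319
```

```bash
python3 st.py
```

```text
t 14.32 gauge xy [-10.9  15.5] z 64.5 yawerr -0.08 tilt [ 0.03 -0.04] | F gauge [ 3.1 -5.2] Fz 0.8 M [-2.66 -1.04  0.03] open 31.9
```

Call:
send_rows(deltas=[{"dx": 0,"dy": -0.3,"dz": 0.8,"ax": 0,"ay": 0,"az": 0,"fingers": 0},{"dx": 0,"dy": 0,"dz": 0,"ax": 0,"ay": 0,"az": 0,"fingers": 0}])

```text
clock: 14.58
tool_pos: [0.5474, 0.0639, 0.0645]
orientation: [-126.6, 89.9, -48.6]
force: [1.6, -6.1, 0.3]
opening: 0.0318
```

```bash
python3 st.py
```

```text
t 14.57 gauge xy [-10.6  16.4] z 64.5 yawerr -0.08 tilt [ 0.04 -0.04] | F gauge [ 2.8 -5.6] Fz 0.3 M [-2.51 -1.    0.06] open 31.8
```

Call:
send_rows(deltas=[{"dx": 0,"dy": 0,"dz": 0.6,"ax": 0,"ay": 0,"az": 0,"fingers": 0},{"dx": 0,"dy": 0,"dz": 0,"ax": 0,"ay": 0,"az": 0,"fingers": 0}])

```text
clock: 14.82
tool_pos: [0.5476, 0.0644, 0.0645]
orientation: [-130.3, 89.9, -52.3]
force: [3.1, -6.4, 0.3]
opening: 0.032
```

```bash
python3 st.py
```

```text
t 14.82 gauge xy [-10.5  16.9] z 64.5 yawerr -0.08 tilt [ 0.04 -0.05] | F gauge [ 4.3 -5.7] Fz 0.3 M [-2.82 -1.18  0.05] open 32.0
```

Call:
send_rows(deltas=[{"dx": 0,"dy": -0.5,"dz": 0.5,"ax": 0,"ay": 0,"az": 0,"fingers": 0},{"dx": 0,"dy": 0,"dz": 0,"ax": 0,"ay": 0,"az": 0,"fingers": 0}])

```text
clock: 15.08
tool_pos: [0.5478, 0.0645, 0.0645]
orientation: [-175.9, 89.9, -97.9]
force: [1.0, -8.2, 2.3]
opening: 0.032
```

```bash
python3 st.py
python3 - <<'E'
from h import *
a=snap('side','s2')['image'];b=snap('scene','sc2')['image'];w=snap('wrist','w5')
c=cv2.resize(a[150:290,270:400],None,fx=3.5,fy=3.5,interpolation=cv2.INTER_CUBIC);d=cv2.resize(b[170:240,290:390],None,fx=3.3,fy=3.3,interpolation=cv2.INTER_CUBIC)
d=cv2.copyMakeBorder(d,0,c.shape[0]-d.shape[0],0,0,0);cv2.imwrite('pics/c7.png',np.hstack([c,d]))
E
```

```text
t 15.07 gauge xy [-10.4  17. ] z 64.5 yawerr -0.09 tilt [-0.01 -0.08] | F gauge [ 2.7 -7.9] Fz 2.3 M [-3.18 -0.66  0.03] open 32.0
```

View pics/c7.png

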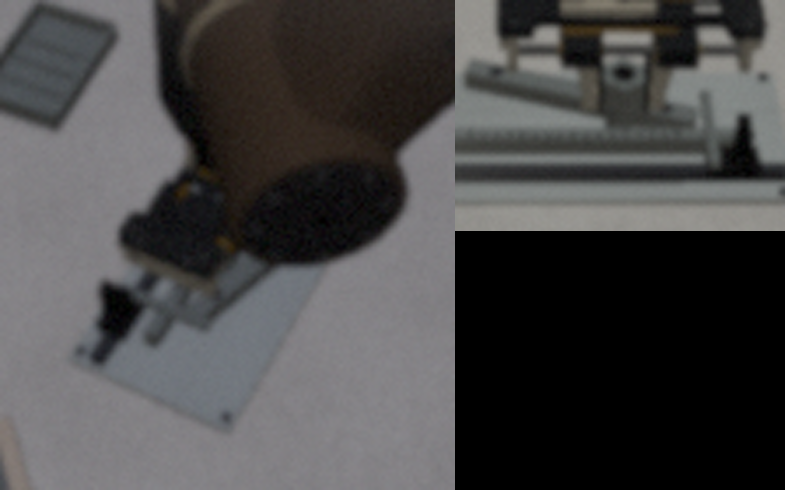

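View pics/w5.png

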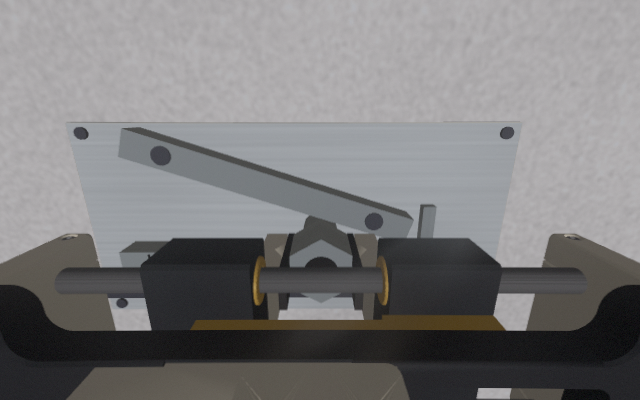

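The last step barely moved it, so it is wedging at y ≈ 17. Pushing up to 10 N.

Call:
send_rows(deltas=[{"dx": 0,"dy": -0.2,"dz": 0.5,"ax": 0,"ay": 0,"az": 0,"fingers": 0},{"dx": 0,"dy": 0,"dz": 0,"ax": 0,"ay": 0,"az": 0,"fingers": 0}])

```text
clock: 15.48
tool_pos: [0.5478, 0.0646, 0.0645]
orientation: [169.8, 89.9, -112.3]
force: [0.5, -9.6, 3.0]
opening: 0.0317
```

```bash
python3 st.py
```

```text
t 15.47 gauge xy [-10.4  17.1] z 64.5 yawerr -0.09 tilt [-0.04 -0.11] | F gauge [ 2.5 -9.3] Fz 3.0 M [-3.72 -0.49  0.06] open 31.7
```

Call:
send_rows(deltas=[{"dx": 0,"dy": -0.2,"dz": 0.3,"ax": 0,"ay": 0,"az": 0,"fingers": 0},{"dx": 0,"dy": 0,"dz": 0,"ax": 0,"ay": 0,"az": 0,"fingers": 0},{"dx": 0,"dy": 0,"dz": 0,"ax": 0,"ay": 0,"az": 0,"fingers": 0}])

```text
clock: 15.85
tool_pos: [0.5479, 0.0646, 0.0645]
orientation: [163.8, 89.9, -118.2]
force: [0.4, -10.7, 3.5]
opening: 0.0315
```

```bash
python3 st.py
```

```text
t 15.85 gauge xy [-10.3  17.1] z 64.5 yawerr -0.09 tilt [-0.06 -0.12] | F gauge [  2.6 -10.4] Fz 3.5 M [-3.99 -0.35  0.04] open 31.5
```

Wedged: 10.4 N and no further travel, at y = 17.1. I'll relax most of the push and then open.

Call:
send_rows(deltas=[{"dx": -0.2,"dy": 0,"dz": -0.7,"ax": 0,"ay": 0,"az": 0,"fingers": 0},{"dx": 0,"dy": 0,"dz": -0.7,"ax": 0,"ay": 0,"az": 0,"fingers": 0},{"dx": 0,"dy": 0,"dz": 0,"ax": 0,"ay": 0,"az": 0,"fingers": 0}])

```text
clock: 16.23
tool_pos: [0.5478, 0.0644, 0.0645]
orientation: [162.5, 90.0, -119.6]
force: [1.0, -6.0, 0.4]
opening: 0.0321
```

```bash
python3 st.py
```

```text
t 16.23 gauge xy [-10.3  16.9] z 64.5 yawerr -0.10 tilt [-0.02 -0.03] | F gauge [ 2.2 -5.6] Fz 0.4 M [-2.24 -0.35 -0.  ] open 32.1
```

Call:
send_rows(deltas=[{"dx": 0,"dy": 0,"dz": -0.7,"ax": 0,"ay": 0,"az": 0,"fingers": 0},{"dx": 0,"dy": 0,"dz": 0,"ax": 0,"ay": 0,"az": 0,"fingers": 0},{"dx": 0,"dy": 0,"dz": 0,"ax": 0,"ay": 0,"az": 0,"fingers": 0.45},{"dx": 0,"dy": 0,"dz": 0,"ax": 0,"ay": 0,"az": 0,"fingers": 0.6},{"dx": 0,"dy": 0,"dz": 0,"ax": 0,"ay": 0,"az": 0,"fingers": 0.7},{"dx": 0,"dy": 0,"dz": 0,"ax": 0,"ay": 0,"az": 0,"fingers": 0.7},{"dx": 0,"dy": 0,"dz": 0,"ax": 0,"ay": 0,"az": 0,"fingers": 0.7}])

```text
clock: 17.1
tool_pos: [0.5478, 0.0641, 0.0645]
orientation: [-31.7, 90.0, 46.2]
force: [-0.1, 0.6, 0.7]
opening: 0.0611
```

```bash
python3 st.py
```

```text
t 17.10 gauge xy [-10.3  16.7] z 64.5 yawerr -0.09 tilt [0. 0.] | F gauge [-0.2  0.6] Fz 0.7 M [-0.09 -0.06 -0.01] open 61.1
```

Call:
send_rows(deltas=[{"dx": -6,"dy": 0,"dz": 0,"ax": 0,"ay": 0,"az": 0,"fingers": 0.7},{"dx": -15,"dy": 0,"dz": 0,"ax": 0,"ay": 0,"az": 0,"fingers": 0.7},{"dx": -25,"dy": 0,"dz": 0,"ax": 0,"ay": 0,"az": 0,"fingers": 0.7},{"dx": -25,"dy": -15,"dz": 10,"ax": 0,"ay": 0,"az": 0,"fingers": 0.4},{"dx": -15,"dy": -20,"dz": 20,"ax": 0,"ay": 0,"az": 0,"fingers": 0.4},{"dx": 0,"dy": -15,"dz": 20,"ax": 0,"ay": 0,"az": 0,"fingers": 0.4},{"dx": 0,"dy": 0,"dz": 0,"ax": 0,"ay": 0,"az": 0,"fingers": 0.4},{"dx": 0,"dy": 0,"dz": 0,"ax": 0,"ay": 0,"az": 0,"fingers": 0.4}])

```text
clock: 18.1
tool_pos: [0.6066, 0.1023, 0.1509]
orientation: [101.5, 90.0, 179.5]
force: [0.2, -0.1, 0.2]
opening: 0.035
```

```bash
python3 st.py
python3 - <<'E'
from h import *
s=snap('wrist','w6')
E
```

```text
t 18.10 gauge xy [39.3 66.2] z 150.9 yawerr -0.10 tilt [-0.01  0.  ] | F gauge [ 0.2 -0.1] Fz 0.2 M [-0.06  0.02  0.03] open 35.0
```

View pics/w6.png

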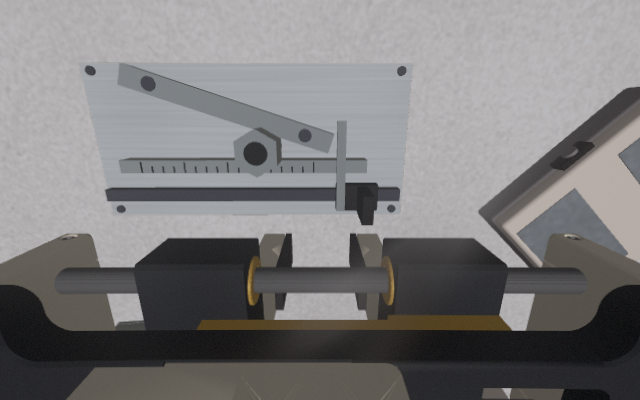

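The connector stands upright between both fences, with its nut centre at pixel (255,153). Measuring the nut, index face and tab in this view.

Run:
```python
from h import *
s=load('w6')['image']
cv2.imwrite('pics/c8.png',cv2.resize(s[110:230,220:390],None,fx=4.5,fy=4.5,interpolation=cv2.INTER_CUBIC))
```

```text
(no output)
```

View pics/c8.png

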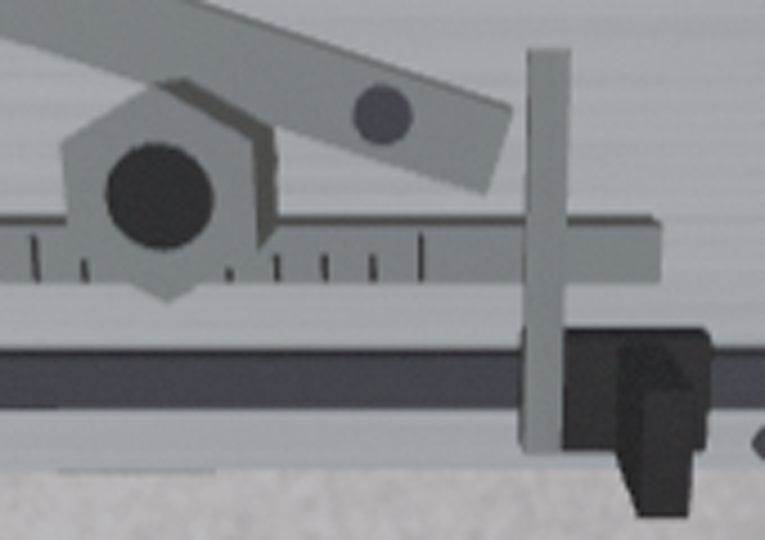

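Run:
```python
from h import *
from st import p,G
s=load('w6')
g=lambda u,v,z:(((onz(s,[[220+(u+.5)/4.5-.5,110+(v+.5)/4.5-.5]],z)[0][:2]-p[:2])@G)*1000).round(1)
C=[(158,83),(62,145),(68,222),(168,302),(260,248),(252,143)]
print('nut corners',np.mean([g(*c,.070) for c in C],0),'hole',g(160,196,.070))
print('index face',g(528,50,.032),g(523,452,.032),'far side',g(571,50,.032))
print('tab',g(643,390,.062),g(693,390,.062),g(638,516,.062),g(689,516,.062))
print('bar12 ref',g(420,283,.024),g(660,283,.024))
```

```text
nut corners [-12.56666667  17.56666667] hole [-11.9  17.3]
index face [-34.8  81. ] [46.8 81.3] far side [-34.8  89.3]
tab [ 24.6 101.3] [ 24.6 110.5] [ 49.3 101.4] [ 49.3 111. ]
bar12 ref [12.2 59.7] [ 12.2 109.8]
```

Shank axis at (-12, 17.3), index face at y = 81.2, tab at (37, 106). The target for the face is y ≈ 29.5–30. I'll straddle the tab loosely (35 mm opening) and draw it back with the +y pad.

Call:
send_rows(deltas=[{"dx": 0,"dy": 2,"dz": 20,"ax": 0,"ay": 0,"az": 0,"fingers": 0.4},{"dx": 10,"dy": 0,"dz": 20,"ax": 0,"ay": 0,"az": 0,"fingers": 0.4},{"dx": 20,"dy": 0,"dz": 0,"ax": 0,"ay": 0,"az": 0,"fingers": 0.4},{"dx": 10,"dy": 0,"dz": 0,"ax": 0,"ay": 0,"az": 0,"fingers": 0.4},{"dx": 0,"dy": 0,"dz": 0,"ax": 0,"ay": 0,"az": 0,"fingers": 0.4}])

```text
clock: 18.77
tool_pos: [0.6129, 0.1423, 0.1093]
orientation: [131.8, 89.9, -150.2]
force: [-0.2, -0.5, 0.7]
opening: 0.035
```

```bash
python3 st.py
python3 - <<'E'
from h import *
s=snap('wrist','w7');b=snap('scene','sc3')['image']
cv2.imwrite('pics/c9.png',cv2.resize(b[140:240,300:420],None,fx=5,fy=5,interpolation=cv2.INTER_CUBIC))
E
```

```text
t 18.77 gauge xy [ 37.2 106.5] z 109.3 yawerr -0.08 tilt [-0.11 -0.06] | F gauge [-0.  -0.6] Fz 0.7 M [-0.02 -0.04 -0.03] open 35.0
```

View pics/w7.png

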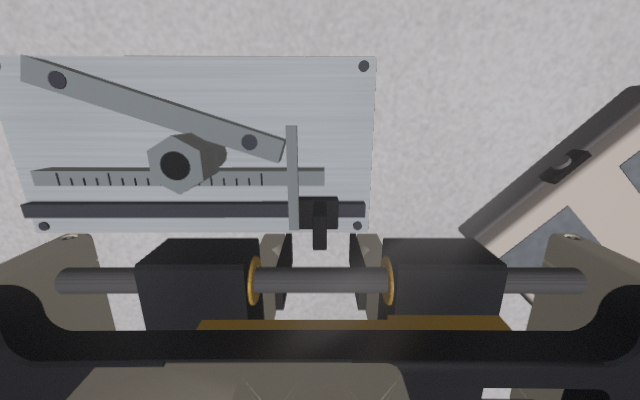

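View pics/c9.png

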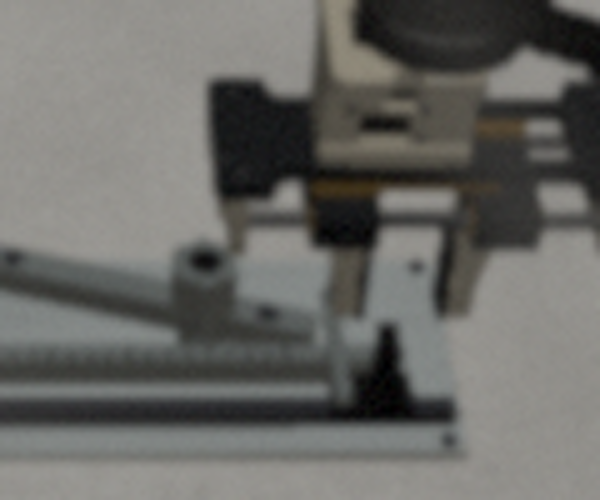

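The tab is centred between the jaws in both views. Descending.

Call:
send_rows(deltas=[{"dx": 12,"dy": 0,"dz": 0,"ax": 0,"ay": 0,"az": 0,"fingers": 0.4},{"dx": 12,"dy": 0,"dz": 0,"ax": 0,"ay": 0,"az": 0,"fingers": 0.4},{"dx": 10,"dy": 0,"dz": 0,"ax": 0,"ay": 0,"az": 0,"fingers": 0.4},{"dx": 5,"dy": 0,"dz": 0,"ax": 0,"ay": 0,"az": 0,"fingers": 0.4},{"dx": 0,"dy": 0,"dz": 0,"ax": 0,"ay": 0,"az": 0,"fingers": 0.4},{"dx": 0,"dy": 0,"dz": 0,"ax": 0,"ay": 0,"az": 0,"fingers": 0.4}])

```text
clock: 19.62
tool_pos: [0.6137, 0.1422, 0.0718]
orientation: [-60.9, 90.0, 17.1]
force: [0.4, -0.0, 0.6]
opening: 0.0351
```

```bash
python3 st.py
```

```text
t 19.62 gauge xy [ 38.  106.7] z 71.8 yawerr -0.09 tilt [0.03 0.01] | F gauge [0.4 0.1] Fz 0.6 M [-0.   -0.03  0.02] open 35.1
```

Call:
send_rows(deltas=[{"dx": 1,"dy": 0,"dz": -4,"ax": 0,"ay": 0,"az": 0,"fingers": 0.4},{"dx": 0,"dy": 0,"dz": -5,"ax": 0,"ay": 0,"az": 0,"fingers": 0.4},{"dx": 0,"dy": 0,"dz": -3,"ax": 0,"ay": 0,"az": 0,"fingers": 0.4},{"dx": 0,"dy": 0,"dz": -3,"ax": 0,"ay": 0,"az": 0,"fingers": 0.4},{"dx": 0,"dy": 0,"dz": -5,"ax": 0,"ay": 0,"az": 0,"fingers": 0.4},{"dx": 0,"dy": 0,"dz": -6,"ax": 0,"ay": 0,"az": 0,"fingers": 0.4},{"dx": 0,"dy": 0,"dz": -6,"ax": 0,"ay": 0,"az": 0,"fingers": 0.4},{"dx": 0,"dy": 0,"dz": -6,"ax": 0,"ay": 0,"az": 0,"fingers": 0.4},{"dx": 0,"dy": 0,"dz": -6,"ax": 0,"ay": 0,"az": 0,"fingers": 0.4},{"dx": 0,"dy": 0,"dz": -4,"ax": 0,"ay": 0,"az": 0,"fingers": 0.4},{"dx": 0,"dy": 0,"dz": -2,"ax": 0,"ay": 0,"az": 0,"fingers": 0.4},{"dx": 0,"dy": 0,"dz": 0,"ax": 0,"ay": 0,"az": 0,"fingers": 0.4}])

```text
clock: 21.12
tool_pos: [0.6029, 0.093, 0.0704]
orientation: [128.2, 90.0, -153.8]
force: [-0.0, 1.2, -0.4]
opening: 0.0352
```

```bash
python3 st.py
python3 - <<'E'
from h import *
s=snap('wrist','w8');b=snap('scene','sc4')['image']
cv2.imwrite('pics/c10.png',cv2.resize(b[140:240,270:400],None,fx=5,fy=5,interpolation=cv2.INTER_CUBIC))
E
```

```text
t 21.12 gauge xy [37.6 56.3] z 70.4 yawerr -0.11 tilt [-0.02 -0.01] | F gauge [-0.2  1.1] Fz -0.4 M [-0.04 -0.05 -0.02] open 35.2
```

View pics/w8.png

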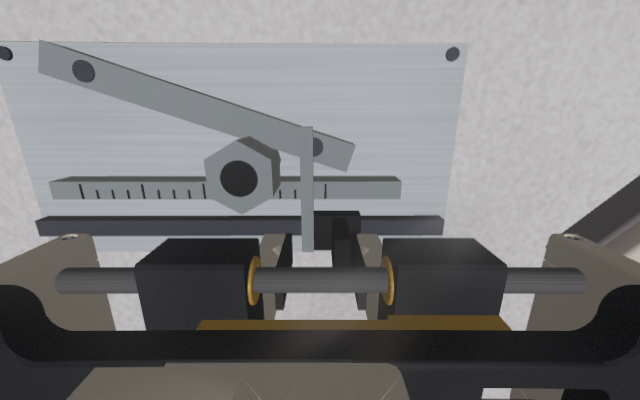

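View pics/c10.png

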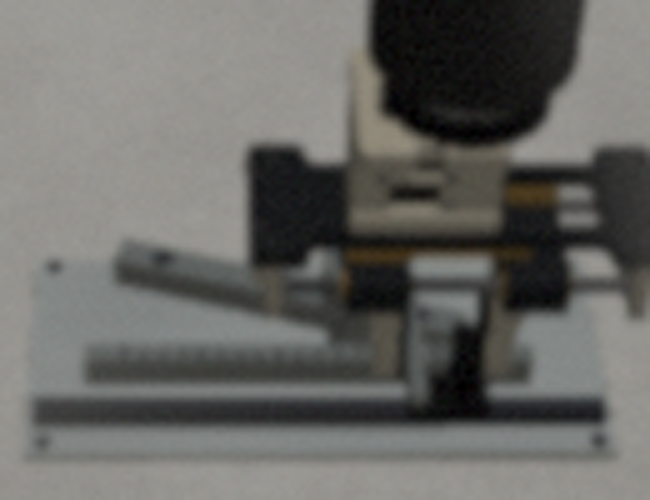

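```bash
cat > m.py <<'E'
from h import *
from st import p,G
import sys
s=load(sys.argv[1])
g=lambda u,v,z:(((onz(s,[[u,v]],z)[0][:2]-p[:2])@G)*1000).round(1)
a=list(map(float,sys.argv[2:]))
print('hole',g(a[0],a[1],.070),'index face',g(a[2],a[3],.032),'fence ref end(12,110)',g(a[4],a[5],.024))
E
python3 m.py w8 238.5 178.5 301.5 128 400.5 199.5
python3 - <<'E'
from h import *
s=load('w8')['image'];cv2.imwrite('pics/c11.png',cv2.resize(s[110:260,190:360],None,fx=4.5,fy=4,interpolation=cv2.INTER_CUBIC)[:600])
E
```

```text
hole [-11.7  17.1] index face [-33.8  45.7] fence ref end(12,110) [ 13.  110.3]
```

View pics/c11.png

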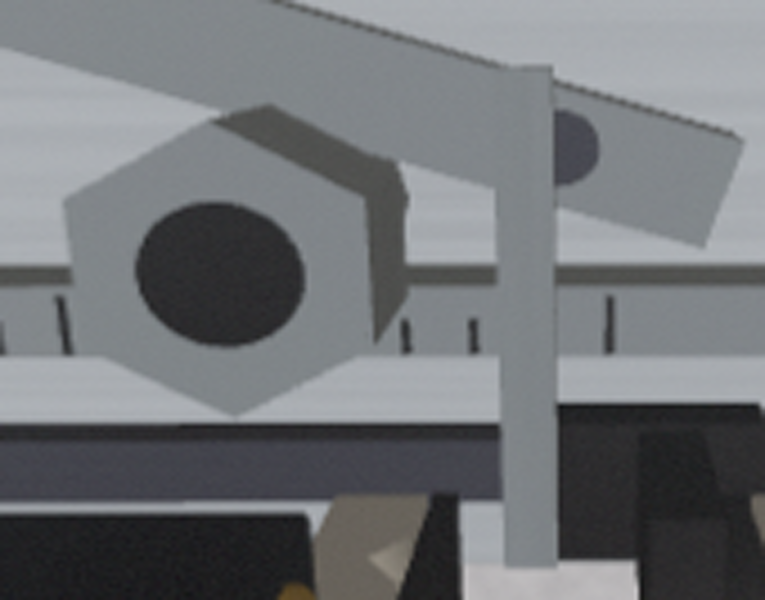

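The index face is at y ≈ 45.4, 16 mm from contact. Advancing 12 mm, then finishing in small steps.

Call:
send_rows(deltas=[{"dx": 0,"dy": 0,"dz": -3,"ax": 0,"ay": 0,"az": 0,"fingers": 0.4},{"dx": 0,"dy": 0,"dz": -4,"ax": 0,"ay": 0,"az": 0,"fingers": 0.4},{"dx": 0,"dy": 0,"dz": -3,"ax": 0,"ay": 0,"az": 0,"fingers": 0.4},{"dx": 0,"dy": 0,"dz": -2,"ax": 0,"ay": 0,"az": 0,"fingers": 0.4},{"dx": 0,"dy": 0,"dz": 0,"ax": 0,"ay": 0,"az": 0,"fingers": 0.4},{"dx": 0,"dy": 0,"dz": 0,"ax": 0,"ay": 0,"az": 0,"fingers": 0.4}])

```text
clock: 21.98
tool_pos: [0.6005, 0.0814, 0.0705]
orientation: [143.9, 90.0, -138.1]
force: [0.1, 0.5, -0.1]
opening: 0.035
```

```bash
python3 st.py
python3 - <<'E'
from h import *
s=snap('wrist','w9')['image'];cv2.imwrite('pics/c12.png',cv2.resize(s[90:250,230:400],None,fx=4.5,fy=3.7,interpolation=cv2.INTER_CUBIC)[:600])
E
```

```text
t 21.98 gauge xy [37.7 44.4] z 70.5 yawerr -0.10 tilt [-0.01 -0.01] | F gauge [0.  0.5] Fz -0.1 M [-0.07 -0.02  0.02] open 35.0
```

View pics/c12.png

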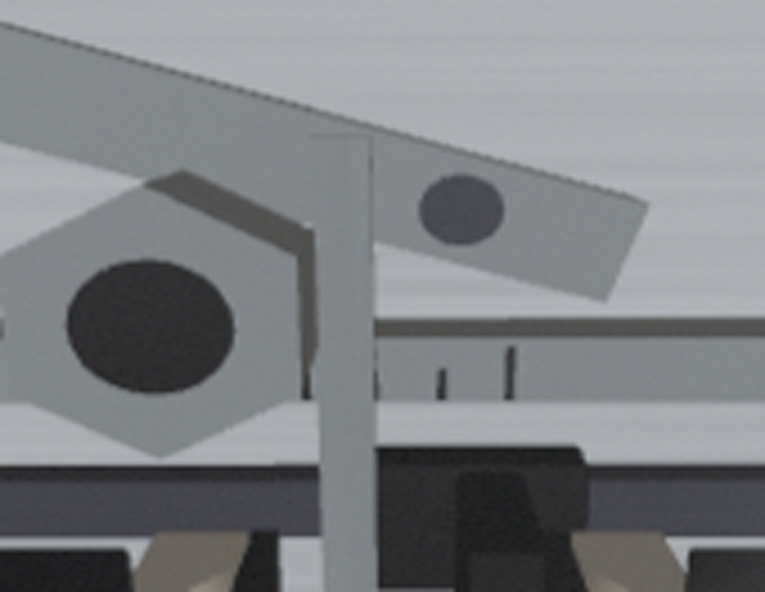

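```bash
python3 m.py w9 263.2 178 299.6 128 400.5 199.5|cut -c1-70; python3 m.py w9 263.2 178 301.3 220 400.5 199.5|cut -c1-70
```

```text
hole [-11.8  17.2] index face [-33.8  32.7] fence ref end(12,110) [13.
hole [-11.8  17.2] index face [24.5 32.5] fence ref end(12,110) [13.
```

Gap is about 3.3 mm. Two and a half more, slowly.

Call:
send_rows(deltas=[{"dx": 0,"dy": 0,"dz": -1,"ax": 0,"ay": 0,"az": 0,"fingers": 0.4},{"dx": 0,"dy": 0,"dz": -1,"ax": 0,"ay": 0,"az": 0,"fingers": 0.4},{"dx": 0,"dy": 0,"dz": -0.5,"ax": 0,"ay": 0,"az": 0,"fingers": 0.4},{"dx": 0,"dy": 0,"dz": 0,"ax": 0,"ay": 0,"az": 0,"fingers": 0.4},{"dx": 0,"dy": 0,"dz": 0,"ax": 0,"ay": 0,"az": 0,"fingers": 0.4}])

```text
clock: 22.65
tool_pos: [0.5999, 0.079, 0.0705]
orientation: [127.4, 90.0, -154.6]
force: [-1.0, -0.4, 0.2]
opening: 0.0351
```

```bash
python3 st.py
python3 - <<'E'
from h import *
s=snap('wrist','w10')['image'];cv2.imwrite('pics/c13.png',cv2.resize(s[90:250,230:400],None,fx=4.5,fy=3.7,interpolation=cv2.INTER_CUBIC)[:600])
E
```

```text
t 22.65 gauge xy [37.7 42. ] z 70.5 yawerr -0.10 tilt [-0.01 -0.  ] | F gauge [-0.9 -0.6] Fz 0.2 M [-0.02 -0.08 -0.01] open 35.1
```

View pics/c13.png

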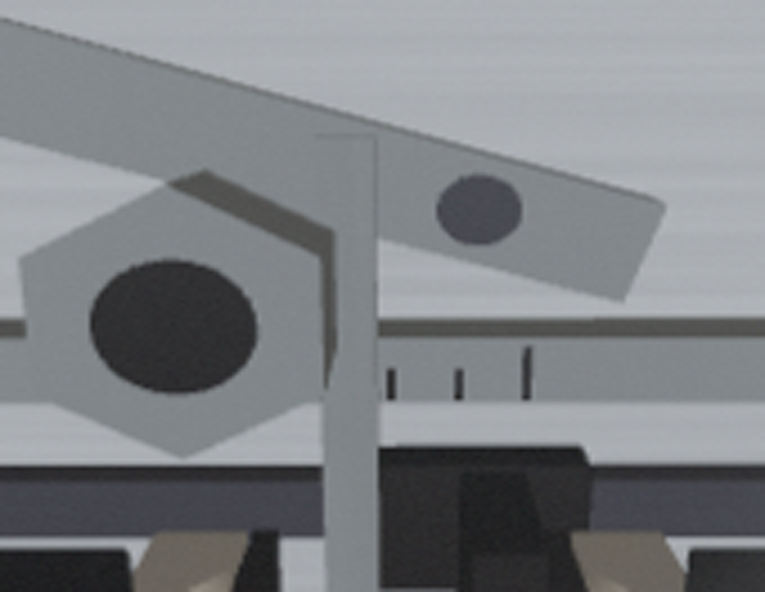

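```bash
python3 m.py w10 268 178 300.8 128 0 0|cut -c1-60; python3 m.py w10 268 178 301.8 220 0 0|cut -c1-60;python3 st.py
```

```text
hole [-11.9  17.1] index face [-33.8  30.9] fence ref end(12
hole [-11.9  17.1] index face [24.5 30.3] fence ref end(12,1
t 22.70 gauge xy [37.7 42. ] z 70.5 yawerr -0.10 tilt [-0.01 -0.  ] | F gauge [ 0.1 -0.5] Fz -0.2 M [-0.01 -0.06 -0.01] open 34.9
```

Call:
send_rows(deltas=[{"dx": 0,"dy": 0,"dz": -0.5,"ax": 0,"ay": 0,"az": 0,"fingers": 0.4},{"dx": 0,"dy": 0,"dz": 0,"ax": 0,"ay": 0,"az": 0,"fingers": 0.4}])

```text
clock: 22.95
tool_pos: [0.5999, 0.0785, 0.0705]
orientation: [82.2, 90.0, 160.2]
force: [-0.2, -0.1, -0.4]
opening: 0.0351
```

```bash
python3 st.py
```

```text
t 22.95 gauge xy [37.7 41.5] z 70.5 yawerr -0.10 tilt [-0.  0.] | F gauge [-0.2 -0.1] Fz -0.4 M [ 0.06  0.03 -0.01] open 35.1
```

Call:
send_rows(deltas=[{"dx": 0,"dy": 0,"dz": -0.3,"ax": 0,"ay": 0,"az": 0,"fingers": 0.4},{"dx": 0,"dy": 0,"dz": 0,"ax": 0,"ay": 0,"az": 0,"fingers": 0.4},{"dx": 0,"dy": 0,"dz": 0,"ax": 0,"ay": 0,"az": 0,"fingers": 0.4}])

```text
clock: 23.32
tool_pos: [0.5998, 0.0783, 0.0705]
orientation: [138.5, 90.0, -143.5]
force: [0.3, 0.2, 0.2]
opening: 0.0351
```

```bash
python3 st.py
```

```text
t 23.32 gauge xy [37.7 41.2] z 70.5 yawerr -0.09 tilt [-0. -0.] | F gauge [0.2 0.3] Fz 0.2 M [0.06 0.01 0.01] open 35.1
```

No contact load, and the gap is about half a millimetre. Centring the jaws off the tab, rising clear and inspecting.

Call:
send_rows(deltas=[{"dx": 0,"dy": 0,"dz": 4,"ax": 0,"ay": 0,"az": 0,"fingers": 0.4},{"dx": 0,"dy": 0,"dz": 8,"ax": 0,"ay": 0,"az": 0,"fingers": 0.4},{"dx": 0,"dy": 0,"dz": 0,"ax": 0,"ay": 0,"az": 0,"fingers": 0.4},{"dx": -10,"dy": 0,"dz": 0,"ax": 0,"ay": 0,"az": 0,"fingers": 0.4},{"dx": -25,"dy": 0,"dz": 0,"ax": 0,"ay": 0,"az": 0,"fingers": 0.4},{"dx": -30,"dy": -10,"dz": -10,"ax": 0,"ay": 0,"az": 0,"fingers": 0.4},{"dx": -25,"dy": -20,"dz": -15,"ax": 0,"ay": 0,"az": 0,"fingers": 0.4},{"dx": 0,"dy": -10,"dz": -8,"ax": 0,"ay": 0,"az": 0,"fingers": 0.4},{"dx": 0,"dy": 0,"dz": 0,"ax": 0,"ay": 0,"az": 0,"fingers": 0.4},{"dx": 0,"dy": 0,"dz": 0,"ax": 0,"ay": 0,"az": 0,"fingers": 0.4}])

```text
clock: 24.58
tool_pos: [0.6337, 0.0494, 0.1596]
orientation: [113.3, 89.9, -168.7]
force: [-0.4, 0.2, -0.4]
opening: 0.0355
```

```bash
python3 st.py
python3 - <<'E'
from h import *
s=snap('wrist','w11');print(s['obs']['tool_pos'])
a=snap('scene','sc5')['image'];c=cv2.resize(s['image'][90:240,220:400],None,fx=4.4,fy=4,interpolation=cv2.INTER_CUBIC)
cv2.imwrite('pics/c14.png',c)
d=snap('side','s5')['image']
cv2.imwrite('pics/c15.png',np.hstack([cv2.resize(a[150:240,270:400],None,fx=4,fy=4),cv2.resize(d[170:260,290:390] ,(280,360))]))
E
```

```text
t 24.57 gauge xy [76.8 20. ] z 159.6 yawerr -0.11 tilt [-0.1  -0.02] | F gauge [-0.4  0.1] Fz -0.4 M [-0.03 -0.02 -0.03] open 35.5
[0.63371597 0.04939998 0.159604  ]
```

View pics/w11.png

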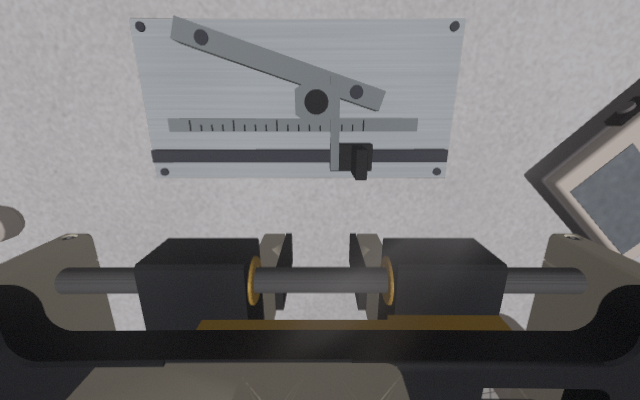

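View pics/c14.png

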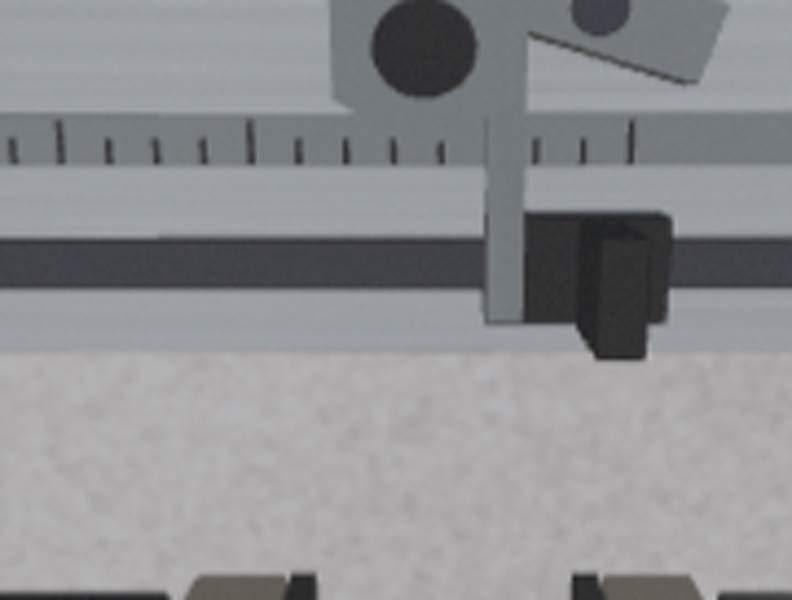

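View pics/c15.png

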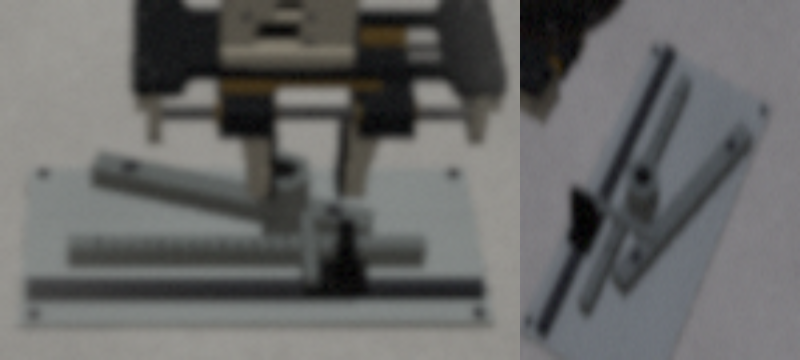

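```bash
python3 m.py w11 316 101.5 330.2 170 417.5 131.5
```

```text
hole [-11.8  17.3] index face [47.3 29.6] fence ref end(12,110) [ 12.7 110.8]
```

The shank is unmoved at y = 17.3 and the face is at 29.6, so the gap is about 0.3 mm. The robot is clear of everything, so I'm handing in.

```bash
python3 -c "
from plant import ctrl
print(ctrl.close_job())"
```

```text
the job is handed in; nothing more can be done
None
```

The connector is wedged in the gauge and the cursor's index bar sits all but touching it. I handed in at about 24.7 s of the 72 s allowed.

- **Wedging:** I gripped the grey stainless connector by its nut flats and stood it in the slot mouth. I slid it along the floor until it stopped at gauge y ≈ 17 under a measured push of 10.4 N, with no further travel. For a few millimetres near y = 0 to 7 the force reading suggested it hung a few tenths of a millimetre off the floor, until I lowered it again. I relaxed the push before opening the jaws.
- **Cursor:** I drew its tab back with one pad. No contact force showed above the noise of about 1 N, so the connector was not pushed.
- **Last checks:** The final wrist picture puts the shank axis at (-11.8, 17.3) mm, as it was before the cursor moved. The index face is at y ≈ 29.6 mm, where touching would be 29.3 mm. That is a gap of about 0.3 mm, good to about 1 mm. The robot is well clear, I touched none of the bystanders, and no check failed.
- **Disagreement:** The slanted fence narrows by about 0.32 mm per mm in all the pictures I checked, giving a mouth about 56 mm wide. The text says 0.14–0.18 mm per mm and 30–45 mm. I went by the pictures and by feel, and the wedging place is still inside the stated range of -45 to +55 mm.

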